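# Hang a filter module on a sprung retracting hook

### The job

Hang the tall filter module on the sprung retracting hook: pull the hook down by pressing in its finger cup, slide it sideways until its seat is under the bar of the module's carrying loop, and let it rise under control until the hook is fully up again with the module hanging in its seat, clear of the bench and at most swaying gently. The module is top-heavy: do not touch it with the gripper, do not push it askew or along with the hook (it must stay upright and in place until the seat lifts it), and do not let the hook snap up. Leave the two bottles and the cell block where they are.

Things in the scene. Friction and masses are not known exactly. Their poses are not given: they have to be found in the camera images.
- stand: fixed aluminium gantry: two posts 30 mm square, 400 mm apart (y -200 and +200 of its frame), and a rail 26 mm wide, underside 360 mm above the bench. Origin on the bench midway between the posts, under the rail; y along the rail, x away from the robot, z up. A trolley 50 mm long with a spring housing (48 mm wide, top 495 mm up) runs on the rail; the steel hook hangs below it
- trolley (a joint): where the trolley stands along the rail (m): the y of the trolley, hook and cup in the stand's frame, -0.125 to 0.125. Stays where it is left; about 1.5 N of friction
- hook (a joint): how far the hook is pulled down (m): 0 fully up, where the spring holds it, 0.07 at its lower stop. The spring pulls up with about 10 N at 0, 13 N at 0.07; let go, it snaps up. The rod that carries the hook is rigid and upright
- cup (a point): centre of the floor of the finger cup: grey square tray open at the top, 54 by 54 mm inside, rim 18 mm above the floor, walls 4 mm. 110 mm in front (stand -x) of the hook, 285 mm above the bench with the hook up; moves rigidly with the hook by a 16 mm wide arm. Press closed fingers in it to push the hook down and carry it sideways
- seat (a point): middle of the upper face of the hook's flat seat, where the loop's bar must lie: 1.5 mm to -y of the trolley's middle, 230 mm above the bench with the hook up. The hook is a strip 26 mm wide (x) bent to a C open towards the stand's +y: seat 8 mm thick, 23 mm long inside; on its -y side an upright back rising 44 mm to the neck under the rod; on its +y side the upturned tip
- tip (a point): top centre of the hook's upturned tip, 6 mm thick (y), 14 mm above the seat, 14.5 mm to +y of the seat's middle, 244 mm above the bench with the hook up. The mouth between tip and neck is 30 mm high
- module: tall top-heavy filter module, loose, about 0.4 to 0.65 kg: black foot 64 by 64 mm, ribbed white middle 80 mm wide, heavy black head 84 (x) by 100 (y) mm on top. Origin at the centre of its underside, z up, y along the stand's y within 0.1 rad
- head (a point): centre of the head's top, 138 mm above the underside. On it a loop of 10 mm steel bar: uprights at module x -32 and +32 mm, joined by a level bar along x, underside 185 mm, top 195 mm above the module's underside. Clamped stiffly in a slot at y between -32 and +32 mm of this point; that place varies and is not measured: see or feel it (lifting the bar takes load off the fingers)
- bottle_a: bystander: closed amber bottle with blue cap, 72 mm wide, 150 mm tall, origin at its underside
- bottle_b: bystander: closed clear bottle with blue cap, 72 mm wide, 130 mm tall, origin at its underside
- cell: bystander: black block 90 by 70 by 50 mm with a white plate 30 mm high on it, origin at its underside
Not all that is in view belongs to the job. Leave any green look-alike of the module alone.

How it is judged:
By the outcome, as a careful person would: the job done as asked, in the order asked, and still so for the second after the job is handed in, with the robot touching nothing.
It also fails if it takes over 72 s, if anything falls off the work surface, if the arm or the gripper's body presses on something with over 40 N, if the wrist force passes 120 N, or if a joint passes its speed limit or range.

### The arm

A 6-joint arm with a two-finger parallel gripper is mounted at the origin on the work surface. World frame = base frame: x ahead of the robot, y to its left, z up, the work surface at z = 0. Lengths are in m, angles in rad, forces in N, time in s.
With the tool pointing down it reaches from about 0.35 to 0.775 m from the base axis. Payload 7.3 kg.
Tool frame: the origin (TCP) lies midway between the tips of the shut fingers; the grasp point (between the pads) lies robot.grasp_offset behind it (robot.grasp_offset is the distance from the TCP to the grasp point, in m); z points along the fingers, x is the direction in which the jaws open and shut, and the axes are right-handed (so a half turn about z gives the same grasp; the last joint's range is limited). The gripper opens to 92 mm and grips with 3 to 60 N. Pads are 19 mm wide; open, the fingers measure 130 mm over their backs; the gripper's body (75 mm by 190 mm) begins 47 mm behind the grasp point.
Start: joints at [-1.379, 0.342, 1.524, -0, 1.275, -0.146], TCP at [0.174, -0.495, 0.203] pointing down, gripper open.
Joint ranges: [-2.53, 2.53], [-0.77, 2.02], [0.04, 2.7], [-1, 4.14], [0.28, 2.66], [-3.11, 3.11]. Speed limits (rad/s): [2.57, 2.57, 3.14, 3.14, 3.14, 3.14].

### API

Orientations are given as [roll, pitch, yaw] about the fixed x, y, z axes, in that order (R = Rz(yaw) Ry(pitch) Rx(roll)).
In Python, from cell import robot gives the robot as it stands. The module is installed in compiled form; this text tells all that it offers.
- The arm moves only by the tool move_arm, never from a script. Its argument "increments" is a list of rows, each a list of 7 numbers: the finger opening in mm, from 0 to 91.8, then the shift along the tool's x, y, z in mm, then the turn, a rotation vector about the tool's x, y, z in rad. A call has 1 to 12 rows; each row shifts and turns the pose as measured when the row begins, along the tool's axes as they then stand; what a row does not reach is not made up. A row lasts 1/8 s, in which the tool goes at most 62.5 mm and 10.7 degrees, less where a joint would pass 70% of its speed; a pose out of reach is approached as far as the arm can. A call is refused whole if a number of a shift passes 62.5 or a number of a turn 0.188, either way. A call with a gripper value outside its range is refused whole. The fingers move at their own pace and stop on an object; "newtons" is the grip in N (left out, the last holds). Time passes only in rows, so rows that do not move let the fingers close. It gives the time, the measured TCP pose, the force and the opening at its end, in the units of the state.
- robot.observe(): the state, without advancing time (a new reading comes with each control period).
- robot.read_camera(name): name is "scene" or "side" or "wrist"; returns a dict with "img" (384x512x3 uint8, red, green, blue), "fx", "fy", "cx", "cy" (pixels), "T" (4x4, takes a point from camera to world coordinates). Camera axes: x right, y down, z forward; pixel columns grow to the right and rows downward; lengths in m; the calibration is good to about 2 mm. A picture is of the moment at which its call begins. There is no depth.
- robot.hand_in(): hands the job in, once; it reports no verdict.
Trained networks look in the newest picture that a camera, given by its name, has taken for a name from the list of things; names that differ only in an ending like _2 or _b are one class to them, and where a whole thing is asked for, a point or a joint stands for the part that bears it (a point fixed in the world has none). Each returns a list of dicts, best first, with "conf" (0 to 1); they miss things now and then, are a little off and sometimes report something else, mostly with a low value. They report only what shows in the picture. A call takes as long as a camera call. They do not tell look-alikes from the thing itself.
- robot.look_for(thing, camera): "rect" ([left, top, width, height] in pixels, round what is visible of it).
The state is a dict: "time": time; "qpos": joint angles; "qvel": joint speeds; "joint_efforts": joint torques, N m; "tool_pos": TCP position; "tool_rot": TCP orientation; "contact_force": force on the tool from outside, world axes, zero at the start; "torque": the same for the moment, N m; "opening": finger opening in m.
Only numpy, scipy, OpenCV 4.12 (cv2) and the standard library are available. Lean on these libraries where they do the work, as an engineer would, in place of code of your own. Each camera call takes 0.05 s, during which the arm holds its last target.

## Working session

There is one attempt and no reset: what is moved stays moved. The work goes in short steps, Python scripts to look and compute and a tool call to move; the robot and the scene stay as the last step left them, time stands still between calls to the robot, and variables do not carry over. Pictures are saved under pics/ and viewed, and the job is handed in when it is done.

Besides the shell and the picture viewer there is one more tool, called after "Call:" as a command line: name --pt "numbers of a row" for each row, then --argument value for the rest. move_arm: Moves the arm, as the interface text tells. Its arguments: {"type":"object","properties":{"increments":{"type":"array"},"newtons":{"type":"number"}},"required":["increments"]}

```bash
mkdir -p pics; cat > h.py <<'E'
import numpy as np, cv2
from cell import robot
def shot(cam,name):
    c=robot.read_camera(cam); cv2.imwrite(f'pics/{name}.png',cv2.cvtColor(c['img'],cv2.COLOR_RGB2BGR)); return c
def ray(c,u,v):
    d=np.array([(u-c['cx'])/c['fx'],(v-c['cy'])/c['fy'],1.]); T=np.array(c['T']); return T[:3,3],T[:3,:3]@d
def atz(c,u,v,z):
    o,d=ray(c,u,v); return o+d*(z-o[2])/d[2]
def proj(c,p):
    T=np.array(c['T']); q=T[:3,:3].T@(np.array(p)-T[:3,3]); return np.array([c['fx']*q[0]/q[2]+c['cx'],c['fy']*q[1]/q[2]+c['cy']])
def tri(c1,p1,c2,p2):
    o1,d1=ray(c1,*p1);o2,d2=ray(c2,*p2)
    A=np.stack([d1,-d2],1);s=np.linalg.lstsq(A,o2-o1,rcond=None)[0]
    a=o1+s[0]*d1;b=o2+s[1]*d2;return (a+b)/2,np.linalg.norm(a-b)
E
python3 - <<'E'
from h import *
import pickle
cs={}
for n in ['scene','side','wrist']:
    c=shot(n,n+'0');cs[n]=c
    print(n,c['fx'],c['cx'],c['cy'],np.round(c['T'],3).tolist())
    if n!='wrist':
        for t in ['stand','trolley','hook','cup','seat','tip','module','head','bottle_a','cell']:
            print(t,[(np.round(r['rect']).tolist(),round(r['conf'],2)) for r in robot.look_for(t,n)][:3])
pickle.dump(cs,open('c0.pkl','wb'))
print(robot.observe())
E
```

```text
scene 380.20128316450604 252.75087541783245 189.83623297368305 [[-0.193, 0.646, -0.739, 1.218], [0.981, 0.112, -0.157, 0.246], [-0.019, -0.755, -0.656, 0.825], [0.0, 0.0, 0.0, 1.0]]
stand [([110.0, 98.0, 208.0, 216.0], 0.56)]
trolley [([170.0, 100.0, 48.0, 111.0], 0.82)]
hook [([185.0, 143.0, 42.0, 69.0], 0.73)]
cup [([185.0, 145.0, 32.0, 67.0], 0.97)]
seat [([183.0, 164.0, 31.0, 47.0], 0.64)]
tip [([188.0, 141.0, 33.0, 70.0], 0.81)]
module [([291.0, 182.0, 46.0, 58.0], 0.92), ([212.0, 215.0, 50.0, 66.0], 0.89), ([228.0, 166.0, 35.0, 40.0], 0.68)]
head [([292.0, 184.0, 46.0, 58.0], 0.88), ([232.0, 167.0, 29.0, 39.0], 0.75), ([157.0, 162.0, 39.0, 57.0], 0.64)]
bottle_a [([145.0, 269.0, 37.0, 50.0], 0.85), ([247.0, 276.0, 31.0, 53.0], 0.82)]
cell [([328.0, 270.0, 37.0, 46.0], 0.74)]
side 490.05111398406 251.1195750167088 191.18401195589112 [[0.416, 0.862, -0.288, 0.95], [0.909, -0.395, 0.131, -0.093], [-0.001, -0.317, -0.949, 1.51], [0.0, 0.0, 0.0, 1.0]]
stand [([154.0, 161.0, 172.0, 137.0], 0.86), ([197.0, 164.0, 42.0, 65.0], 0.21)]
trolley [([199.0, 164.0, 39.0, 67.0], 0.63)]
hook [(
[... 694 characters left out ...]
0.96, 0.385], [0.0, 0.0, 0.0, 1.0]]
{'time': 1.15, 'qpos': array([-1.37898331e+00,  3.41995538e-01,  1.52410465e+00,  2.94968699e-06,
        1.27538037e+00, -1.45964348e-01]), 'qvel': array([-0.00028599,  0.00223434,  0.00099825, -0.0003423 ,  0.00116409,
       -0.00094248]), 'joint_efforts': array([-4.97373840e-04, -4.31148005e+01, -2.44484013e+01,  7.16473488e-02,
        4.84212732e-02, -2.87998830e-05]), 'tool_pos': array([ 0.17402475, -0.49534577,  0.2025412 ]), 'tool_rot': array([ 3.14157914e+00, -1.11314248e-04, -1.23301982e+00]), 'contact_force': array([-0.04873827,  0.5556035 , -0.73805335]), 'torque': array([ 0.00485332, -0.02187457,  0.02141409]), 'opening': 0.09159441225916194}
```

```bash
python3 - <<'E'
import cv2
a=cv2.imread('pics/scene0.png');b=cv2.imread('pics/side0.png')
cv2.imwrite('pics/scene0c.png',cv2.resize(a[80:340,90:390],(800,693))[:600])
cv2.imwrite('pics/scene0c.png',cv2.resize(a[85:335,80:400],None,fx=2.4,fy=2.4,interpolation=cv2.INTER_CUBIC))
cv2.imwrite('pics/side0c.png',cv2.resize(b[110:320,120:380],None,fx=2.8,fy=2.8,interpolation=cv2.INTER_CUBIC))
E
```

```text
(no output)
```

View pics/scene0c.png

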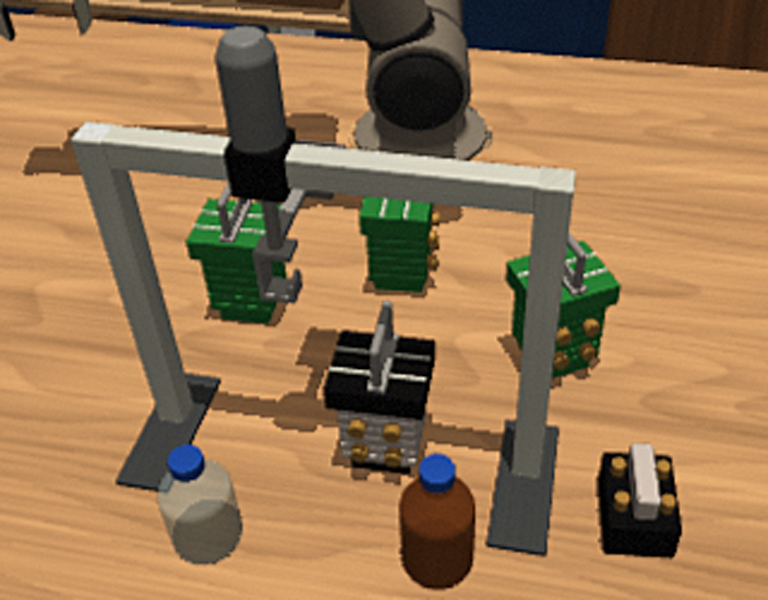

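View pics/side0c.png

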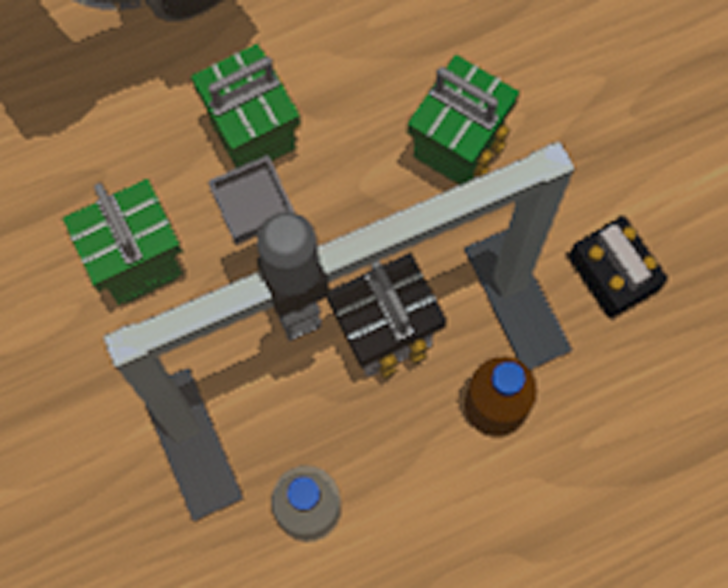

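View pics/wrist0.png

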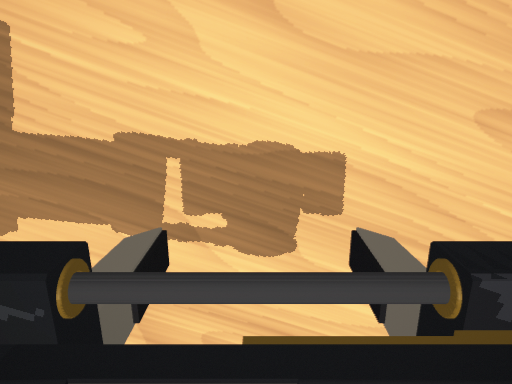

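```bash
python3 - <<'E'
import cv2
a=cv2.imread('pics/scene0.png');b=cv2.imread('pics/side0.png')
def crop(im,x,y,w,h,f,n):
    o=cv2.resize(im[y:y+h,x:x+w],None,fx=f,fy=f,interpolation=cv2.INTER_CUBIC)
    for i in range(0,w,10): cv2.putText(o,str(x+i),(i*f,8),0,.3,(0,0,255),1); cv2.line(o,(i*f,0),(i*f,h*f),(0,0,255) if i%50==0 else (90,90,90),1)if i%20==0 else 0
    for i in range(0,h,10): cv2.putText(o,str(y+i),(0,i*f+4),0,.3,(0,0,255),1); cv2.line(o,(0,i*f),(w*f,i*f),(90,90,90),1)if i%20==0 else 0
    cv2.imwrite(f'pics/{n}.png',o)
crop(a,105,90,110,100,6,'za'); crop(a,190,150,130,98,6,'zb')
crop(b,150,155,130,98,6,'zc'); crop(b,240,155,90,98,6,'zd')
E
```

```text
(no output)
```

View pics/za.png

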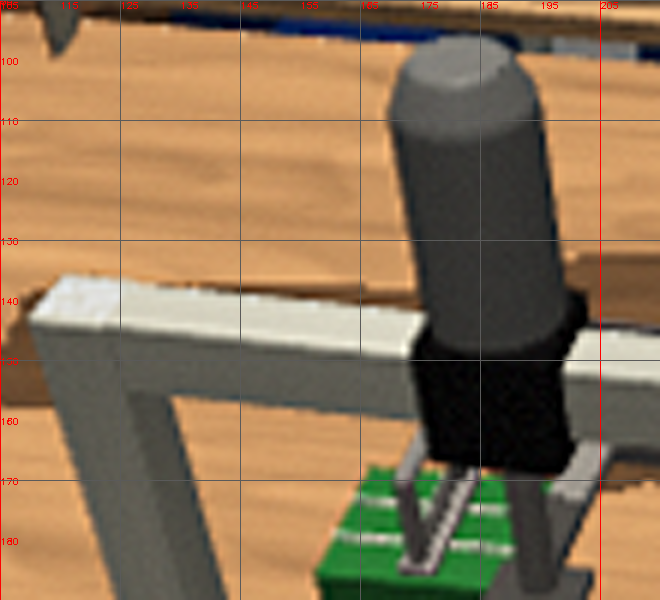

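View pics/zb.png

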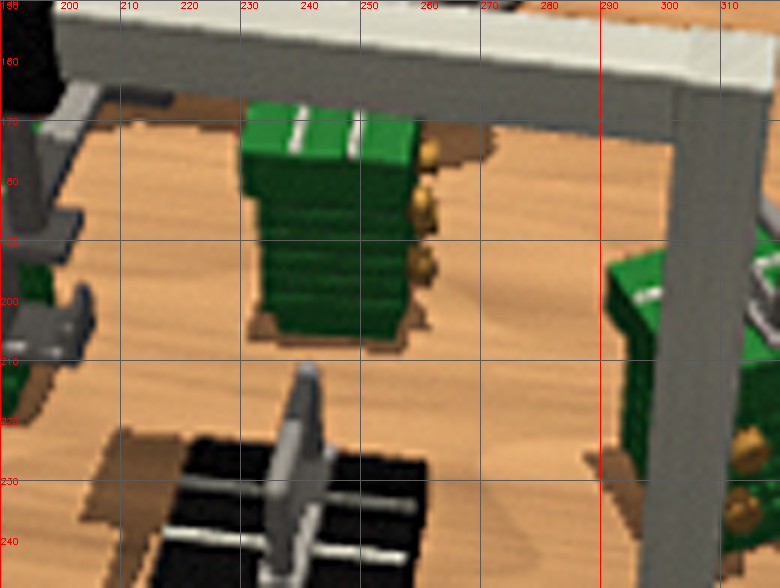

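View pics/zc.png

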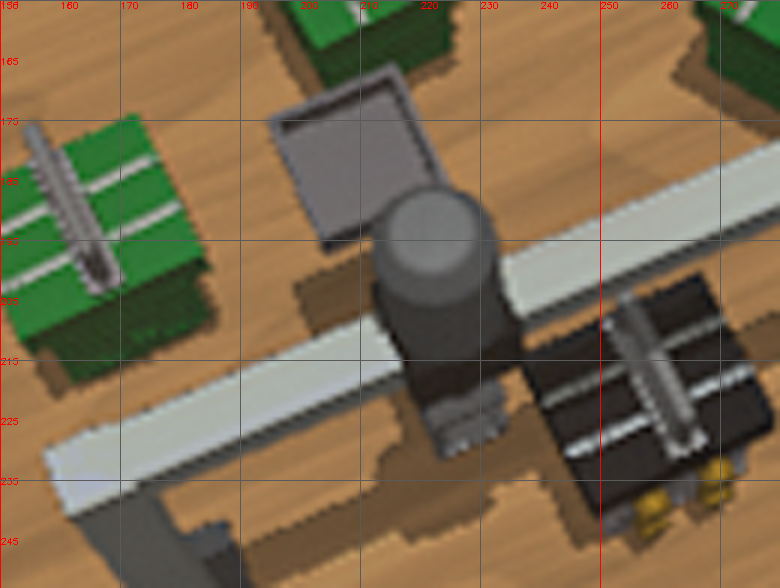

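View pics/zd.png

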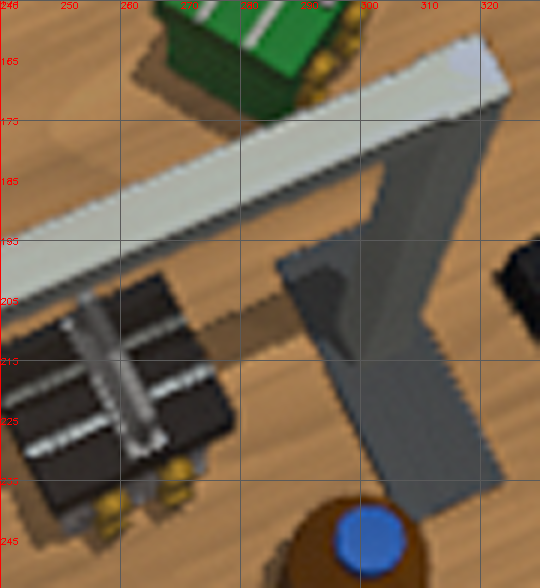

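```bash
cat > fit.py <<'E'
from h import *
import pickle
cs=pickle.load(open('c0.pkl','rb'));S=cs['scene'];D=cs['side']
E
python3 - <<'E'
from fit import *
P={'-y-x':((115.8,135.8),(157.5,231.7)),'-y+x':((110,143.7),(161.7,240.8)),'+y-x':((319.2,155.8),(319.7,160.8)),'+y+x':((318.3,165.5),(325,170.3))}
for k,(a,b) in P.items(): print(k,np.round(tri(S,a,D,b)[0],4),round(tri(S,a,D,b)[1],4))
print(tri(S,(241.3,210.8),D,(254.2,203.7)))
a=cv2.imread('pics/scene0.png');b=cv2.imread('pics/side0.png')
o=np.hstack([cv2.resize(a[205:260,210:270],None,fx=8,fy=8,interpolation=cv2.INTER_CUBIC)[:, :400],cv2.resize(b[197:252,232:282],None,fx=8,fy=8,interpolation=cv2.INTER_CUBIC)])
cv2.imwrite('pics/ze.png',o)
E
```

```text
-y-x [ 0.608  -0.1784  0.3901] 0.0032
-y+x [ 0.6325 -0.1786  0.387 ] 0.0004
+y-x [0.608  0.2483 0.3903] 0.0009
+y+x [0.635  0.2491 0.3874] 0.0
(array([0.58686657, 0.08167498, 0.19400751]), np.float64(0.0010014461092983824))
```

View pics/ze.png

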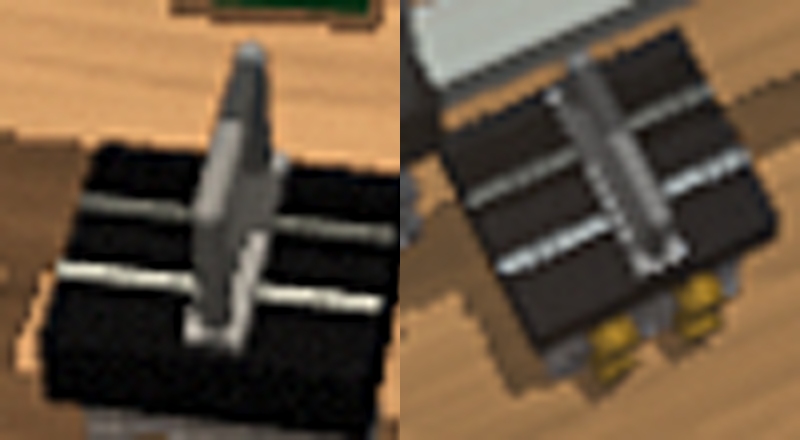

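```bash
python3 - <<'E'
from fit import *
print(tri(S,(236,231.2),D,(263.2,228.2)))
print('scene near/far',atz(S,236,230.5,.195),atz(S,241.3,211,.195))
print('side near/far',atz(D,262.5,227.5,.195),atz(D,253.8,204,.195))
# head corners z .138
print('head side', [np.round(atz(D,232+(u-400)/8,197+v/8,.138),4).tolist() for u,v in((443,145),(683,28),(775,222))])
print('head scene', [np.round(atz(S,210+u/8,205+v/8,.138),4).tolist() for u,v in((95,145),(410,180),(45,340))])
# trolley: housing top centre z .495
print('housing', atz(D,219.5+2.0,192.5,.495), atz(S,182,101,.495), tri(S,(182,100),D,(221.5,193)))
# cup rim outer corners z .303
print('cup',[np.round(atz(D,u,v,.303),4).tolist() for u,v in ((194.7,175),(215,165.8),(204.2,196.7))])
# hook bits in scene: tip, neck
for n,p in dict(tiptop=(0,0,0)).items(): pass
for q in np.arange(-.06,-.0,.01):
    y=.0352+q
    print(round(q,3),'tip',proj(S,(.634,y-.0015+.0145,.244)).round(1),'seat-x+edge back',proj(S,(.634,y-.0015-.0145,.222)).round(1),'cup',proj(D,(.511-.031,y-.031,.303)).round(1),proj(D,(.511-.031,y+.031,.303)).round(1))
E
```

```text
(array([0.65867043, 0.07972805, 0.1955077 ]), np.float64(0.01287754507300024))
scene near/far [0.65180495 0.08424137 0.195     ] [0.58817498 0.08247561 0.195     ]
side near/far [0.65935097 0.07322649 0.195     ] [0.58773615 0.07971262 0.195     ]
head side [[0.5829, 0.0297, 0.138], [0.5789, 0.1279, 0.138], [0.659, 0.1268, 0.138]]
head scene [[0.5823, 0.029, 0.138], [0.5798, 0.1289, 0.138], [0.662, 0.0346, 0.138]]
housing [ 0.61717555 -0.01273673  0.495     ] [ 0.62563033 -0.00836257  0.495     ] (array([ 0.61688017, -0.01243848,  0.49189068]), np.float64(0.001190172103854488))
cup [[0.4805, -0.0423, 0.303], [0.4789, 0.0164, 0.303], [0.5461, -0.0429, 0.303]]
-0.06 tip [195.  204.3] seat-x+edge back [184.1 209.8] cup [189.9 176.8] [211.6 167.7]
-0.05 tip [199.3 204.8] seat-x+edge back [188.2 210.3] cup [193.4 175.4] [215.1 166.2]
-0.04 tip [203.6 205.3] seat-x+edge back [192.4 210.8] cup [196.9 173.9] [218.6 164.7]
-0.03 tip [207.9 205.8] seat-x+edge back [196.6 211.3] cup [200.4 172.4] [222.  163.2]
-0.02 tip [212.2 206.4] seat-x+edge back [200.8 211.9] cup [203.9 170.9] [225.5 161.8]
-0.01 tip [216.6 206.9] seat-x+edge back [205.  212.4] cup [207.4 169.4] [228.9 160.3]
```

```bash
cat > plan.py <<'E'
from h import *
from scipy.spatial.transform import Rotation as R
def cur():
    s=robot.observe(); return np.array(s['tool_pos']),R.from_euler('xyz',s['tool_rot']),s
def rows(wps,grip=0):
    """wps: list of (pos, yaw, nrows); straight tool-down"""
    p,r,s=cur(); out=[]
    for wp,yaw,n in wps:
        wp=np.array(wp); y0=r.as_euler('xyz')[2]
        dy=yaw-y0
        p0=p.copy()
        for i in range(1,n+1):
            tp=p0+(wp-p0)*i/n; tr=R.from_euler('xyz',[np.pi,0,y0+dy*i/n])
            sh=r.inv().apply(tp-p)*1000; rv=(r.inv()*tr).as_rotvec()
            row=[grip]+np.round(sh,1).tolist()+np.round(rv,3).tolist()
            out.append(row); p=p+r.apply(np.round(sh,1))/1000; r=r*R.from_rotvec(np.round(rv,3))
    return out
def st():
    p,r,s=cur(); print('t',round(s['time'],2),'p',np.round(p,4),'rpy',np.round(s['tool_rot'],3),'F',np.round(s['contact_force'],2),'op',round(s['opening'],4))
E
python3 - <<'E'
from plan import *
st(); print(robot.grasp_offset)
for r in rows([((.21,-.47,.36),-1.1,5),((.43,-.28,.37),0.3,9),((.511,-.013,.34),np.pi/2,9)]): print(r)
E
```

```text
t 1.15 p [ 0.174  -0.4953  0.2025] rpy [ 3.142 -0.    -1.233] F [-0.05  0.56 -0.74] op 0.0916
0.0188
[0, -2.4, -8.5, -31.5, 0.0, -0.0, -0.027]
[0, -2.2, -8.5, -31.5, 0.0, -0.0, -0.026]
[0, -1.9, -8.6, -31.5, 0.0, -0.0, -0.027]
[0, -1.7, -8.6, -31.5, 0.0, -0.0, -0.026]
[0, -1.5, -8.7, -31.5, 0.0, -0.0, -0.027]
[0, -7.7, -31.4, -1.1, 0.0, -0.0, -0.156]
[0, -2.8, -32.1, -1.1, 0.0, -0.0, -0.155]
[0, 2.3, -32.3, -1.1, 0.0, -0.0, -0.156]
[0, 7.2, -31.4, -1.1, 0.0, -0.0, -0.155]
[0, 12.0, -30.0, -1.1, 0.0, -0.0, -0.156]
[0, 16.5, -27.8, -1.2, 0.0, -0.0, -0.155]
[0, 20.6, -24.9, -1.1, 0.0, -0.0, -0.156]
[0, 24.2, -21.4, -1.1, 0.0, -0.0, -0.155]
[0, 27.2, -17.4, -1.1, 0.0, 0.0, -0.156]
[0, 17.4, -25.7, 3.3, 0.0, 0.0, -0.141]
[0, 20.8, -23.0, 3.4, 0.0, 0.0, -0.141]
[0, 23.8, -19.8, 3.3, 0.0, 0.0, -0.142]
[0, 26.4, -16.3, 3.3, 0.0, 0.0, -0.141]
[0, 28.4, -12.4, 3.4, 0.0, 0.0, -0.141]
[0, 29.8, -8.2, 3.3, 0.0, 0.0, -0.141]
[0, 30.8, -4.0, 3.3, 0.0, 0.0, -0.141]
[0, 31.0, 0.3, 3.4, 0.0, 0.0, -0.142]
[0, 30.6, 4.8, 3.3, 0.0, 0.0, -0.141]
```

Things that could be taken for the module, in scene pixels: green look-alikes at (177,195), (245,190) and (314,212), and the black and white module at (238,245). I choose the black and white one. The close crop ze.png confirms a black head, white ribs and a loop along x. The cup shows only in the side view, at (207,180), and the stand has just one cup.

Call:
move_arm --pt "0 -2.4 -8.5 -31.5 0 0 -0.027" --pt "0 -2.2 -8.5 -31.5 0 0 -0.026" --pt "0 -1.9 -8.6 -31.5 0 0 -0.027" --pt "0 -1.7 -8.6 -31.5 0 0 -0.026" --pt "0 -1.5 -8.7 -31.5 0 0 -0.027" --pt "0 -7.7 -31.4 -1.1 0 0 -0.156" --pt "0 -2.8 -32.1 -1.1 0 0 -0.155" --pt "0 2.3 -32.3 -1.1 0 0 -0.156" --pt "0 7.2 -31.4 -1.1 0 0 -0.155" --pt "0 12 -30 -1.1 0 0 -0.156" --pt "0 16.5 -27.8 -1.2 0 0 -0.155" --pt "0 20.6 -24.9 -1.1 0 0 -0.156" --newtons 20

```text
time: 2.65
tool_pos: [0.3831, -0.315, 0.3733]
tool_rot: [-3.141, -0.001, 0.024]
contact_force: [-0.2, -0.1, 1.0]
opening: 0.0003
```

```bash
python3 - <<'E'
from plan import *
st()
for r in rows([((.43,-.26,.36),0.35,3),((.511,-.013,.345),np.pi/2,9)]): print(r)
E
```

```text
t 2.65 p [ 0.3831 -0.315   0.3733] rpy [-3.141e+00 -1.000e-03  2.400e-02] F [-0.21 -0.09  1.02] op 0.0003
[0, 16.1, -17.9, 4.4, -0.0, -0.001, -0.109]
[0, 17.9, -16.1, 4.5, -0.0, 0.0, -0.109]
[0, 19.6, -14.1, 4.4, -0.0, 0.0, -0.108]
[0, 17.9, -22.7, 1.7, -0.0, 0.0, -0.136]
[0, 20.7, -20.1, 1.6, -0.0, 0.0, -0.135]
[0, 23.3, -17.1, 1.7, -0.0, 0.0, -0.136]
[0, 25.4, -13.7, 1.7, -0.0, 0.0, -0.136]
[0, 27.0, -10.3, 1.6, -0.0, -0.0, -0.135]
[0, 28.1, -6.4, 1.7, -0.0, -0.0, -0.136]
[0, 28.8, -2.6, 1.7, -0.0, -0.0, -0.136]
[0, 28.9, 1.3, 1.6, -0.0, -0.0, -0.135]
[0, 28.4, 5.2, 1.7, -0.0, -0.0, -0.136]
```

Call:
move_arm --pt "0 16.1 -17.9 4.4 0 0 -0.109" --pt "0 17.9 -16.1 4.5 0 0 -0.109" --pt "0 19.6 -14.1 4.4 0 0 -0.108" --pt "0 17.9 -22.7 1.7 0 0 -0.136" --pt "0 20.7 -20.1 1.6 0 0 -0.135" --pt "0 23.3 -17.1 1.7 0 0 -0.136" --pt "0 25.4 -13.7 1.7 0 0 -0.136" --pt "0 27 -10.3 1.6 0 0 -0.135" --pt "0 28.1 -6.4 1.7 0 0 -0.136" --pt "0 28.8 -2.6 1.7 0 0 -0.136" --pt "0 28.9 1.3 1.6 0 0 -0.135" --pt "0 28.4 5.2 1.7 0 0 -0.136"

```text
time: 4.15
tool_pos: [0.5073, 0.0001, 0.3441]
tool_rot: [3.14, 0.0, 1.624]
contact_force: [0.7, -0.7, -0.7]
opening: 0.0003
```

```bash
python3 - <<'E'
from plan import *
st()
w=shot('wrist','w1');s=shot('side','s1')
import pickle;pickle.dump((w,s),open('c1.pkl','wb'))
print(np.round(w['T'],3).tolist())
for r in rows([((.511,-.013,.345),np.pi/2,3)]): print(r)
im=cv2.imread('pics/s1.png');cv2.imwrite('pics/s1c.png',cv2.resize(im[120:260,130:330],None,fx=4,fy=4,interpolation=cv2.INTER_CUBIC))
E
```

```text
t 4.15 p [5.073e-01 1.000e-04 3.441e-01] rpy [3.14  0.    1.624] F [ 0.68 -0.72 -0.7 ] op 0.0003
[[-0.054, 0.957, 0.285, 0.43], [0.999, 0.052, 0.016, -0.004], [0.001, 0.285, -0.959, 0.527], [0.0, 0.0, 0.0, 1.0]]
[0, -4.9, 0.9, -0.4, 0.001, -0.001, 0.018]
[0, -4.8, 1.1, -0.4, 0.0, 0.0, 0.018]
[0, -4.8, 1.1, -0.3, 0.0, 0.0, 0.018]
```

View pics/w1.png

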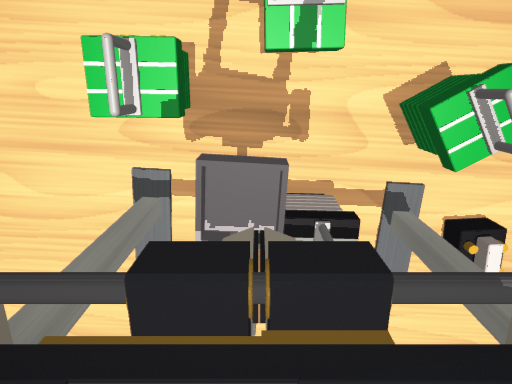

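View pics/s1c.png

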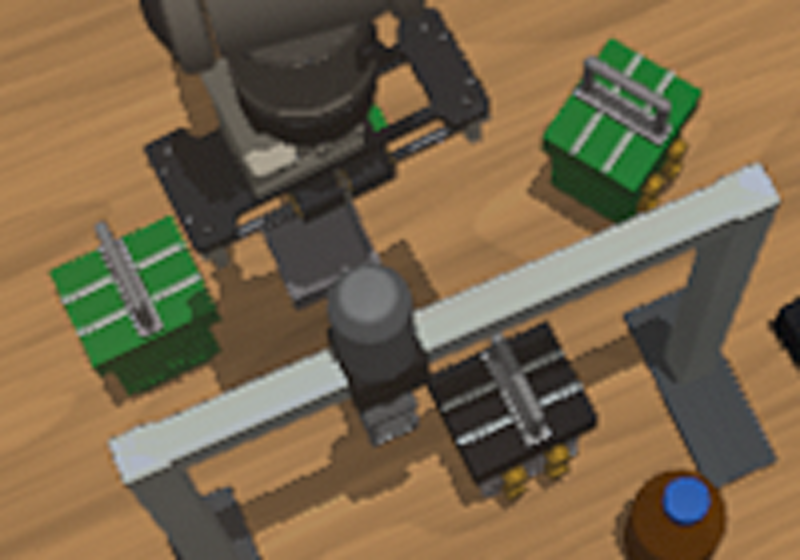

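```bash
python3 - <<'E'
from h import *
import pickle
w,s=pickle.load(open('c1.pkl','rb'))
print([np.round(atz(w,u,v,.303),4).tolist() for u,v in((197,156),(288,160),(197,195),(287,195))])
im=cv2.imread('pics/w1.png');cv2.imwrite('pics/w1c.png',cv2.resize(im[180:256,270:370],None,fx=8,fy=8,interpolation=cv2.INTER_CUBIC))
E
```

```text
[[0.4744, -0.0424, 0.303], [0.4739, 0.0179, 0.303], [0.5015, -0.0423, 0.303], [0.4982, 0.0191, 0.303]]
```

View pics/w1c.png

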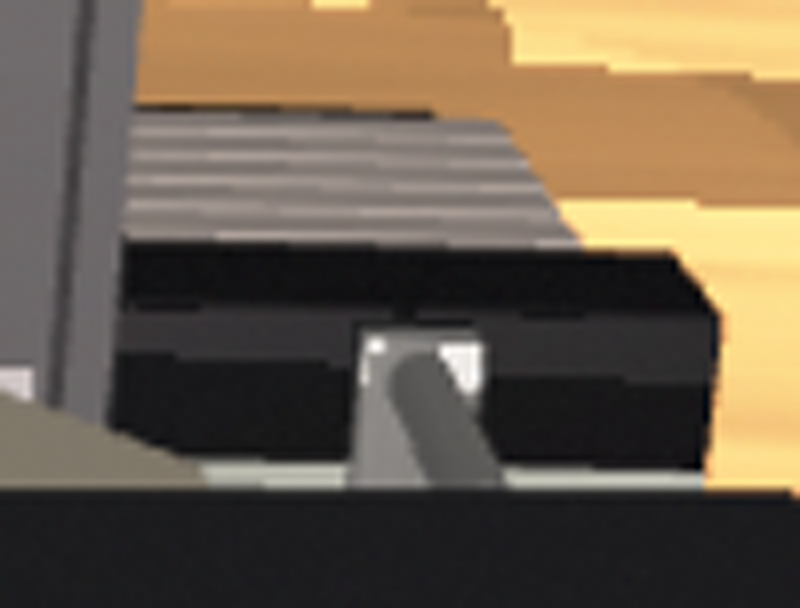

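```bash
python3 - <<'E'
from h import *
import pickle
w,s=pickle.load(open('c1.pkl','rb'))
for z in (.138,.143,.148): print(z,atz(w,270+415/8,180+372/8,z))
print('head +y -x',atz(w,360,220,.138), 'clamp L/R', atz(w,270+360/8,180+330/8,.14),atz(w,270+485/8,180+340/8,.14))
# side view relations
print('side bar far',atz(s,130+495/4,120+345/4,.195),'near',atz(s,130+537/4,120+420/4,.195))
q=-.048
# overlay hook in initial scene
cs=pickle.load(open('c0.pkl','rb'));S=cs['scene']
im=cv2.resize(cv2.imread('pics/scene0.png')[150:250,170:270],None,fx=6,fy=6,interpolation=cv2.INTER_CUBIC)
yt=-.0125; 
prof=[(-.013-1.5e-3-.0,0)]
ys=yt-.0015
C=[(ys+.0175,.244),(ys+.0115,.244),(ys+.0115,.23),(ys-.0115,.23),(ys-.0115,.274),(ys-.0175,.274),(ys-.0175,.222),(ys+.0175,.222)]
for x,col in ((.608,(255,0,0)),(.634,(0,255,0))):
    pts=np.array([(proj(S,(x,y,z))-[170,150])*6 for y,z in C]).astype(int)
    cv2.polylines(im,[pts],True,col,1)
# bar box
for x,yb in ((.588,.0815),(.6615,.0815)):
    pts=np.array([(proj(S,(x,yb+dy,z))-[170,150])*6 for dy,z in((-.005,.185),(.005,.185),(.005,.195),(-.005,.195))]).astype(int)
    cv2.polylines(im,[pts],True,(0,0,255),1)
cv2.imwrite('pics/ov.png',im)
E
```

```text
0.138 [0.5865534  0.08201807 0.138     ]
0.143 [0.58453548 0.08090935 0.143     ]
0.148 [0.58251757 0.07980063 0.148     ]
head +y -x [0.57560836 0.12734152 0.138     ] clamp L/R [0.57938724 0.07254477 0.14      ] [0.57998691 0.09159687 0.14      ]
side bar far [0.59366146 0.07683446 0.195     ] near [0.65492003 0.08063409 0.195     ]
```

View pics/ov.png

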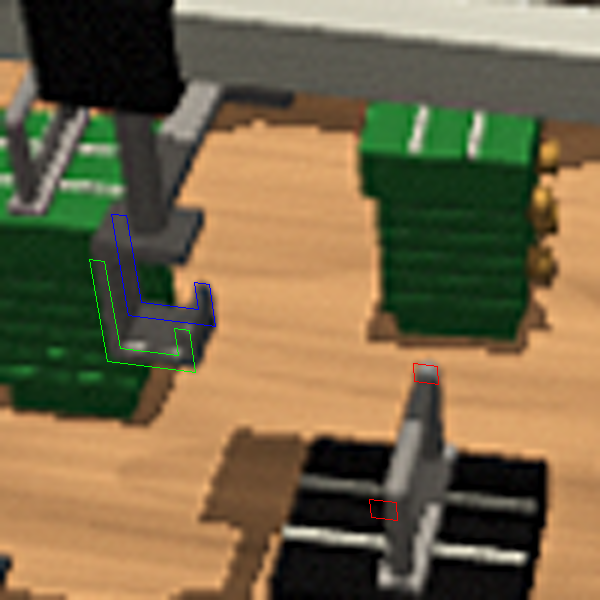

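```bash
python3 - <<'E'
from plan import *
for r in rows([((.510,-.0125,.335),np.pi/2,3),((.510,-.0125,.297),np.pi/2,5)]): print(r)
E
```

```text
[0, -4.7, 0.6, 2.9, 0.001, -0.001, 0.018]
[0, -4.6, 0.7, 3.0, 0.0, 0.0, 0.018]
[0, -4.7, 0.8, 3.0, 0.0, 0.0, 0.018]
[0, 0.0, -0.0, 7.6, 0.0, 0.0, -0.0]
[0, 0.0, -0.0, 7.6, 0.0, 0.0, -0.0]
[0, 0.0, -0.0, 7.6, 0.0, 0.0, -0.0]
[0, 0.0, -0.0, 7.6, 0.0, 0.0, -0.0]
[0, 0.0, -0.0, 7.6, 0.0, 0.0, -0.0]
```

Call:
move_arm --pt "0 -4.7 0.6 2.9 0.001 -0.001 0.018" --pt "0 -4.6 0.7 3 0 0 0.018" --pt "0 -4.7 0.8 3 0 0 0.018" --pt "0 0 0 0 0 0 0" --pt "0 0 0 0 0 0 0"

```text
time: 4.88
tool_pos: [0.5096, -0.0165, 0.3343]
tool_rot: [-3.141, 0.001, 1.559]
contact_force: [-0.6, 0.4, 0.4]
opening: 0.0005
```

Call:
move_arm --pt "0 4 0 8 0 0 -0.011" --pt "0 0 0 8 0 0 0" --pt "0 0 0 8 0 0 0" --pt "0 0 0 8 0 0 0" --pt "0 0 0 0 0 0 0"

```text
time: 5.5
tool_pos: [0.5093, -0.0119, 0.2994]
tool_rot: [-3.14, 0.001, 1.571]
contact_force: [0.3, -0.0, -0.3]
opening: 0.0003
```

```bash
python3 - <<'E'
from plan import *
st()
w=shot('scene','sc2');s=shot('side','s2')
im=cv2.imread('pics/s2.png');im2=cv2.imread('pics/sc2.png')
cv2.imwrite('pics/s2c.png',np.hstack([cv2.resize(im[150:250,180:280],None,fx=4,fy=4,interpolation=cv2.INTER_CUBIC),cv2.resize(im2[130:230,150:250],None,fx=4,fy=4,interpolation=cv2.INTER_CUBIC)]))
E
```

```text
t 5.5 p [ 0.5093 -0.0119  0.2994] rpy [-3.140e+00  1.000e-03  1.571e+00] F [ 0.33 -0.   -0.28] op 0.0003
```

View pics/s2c.png

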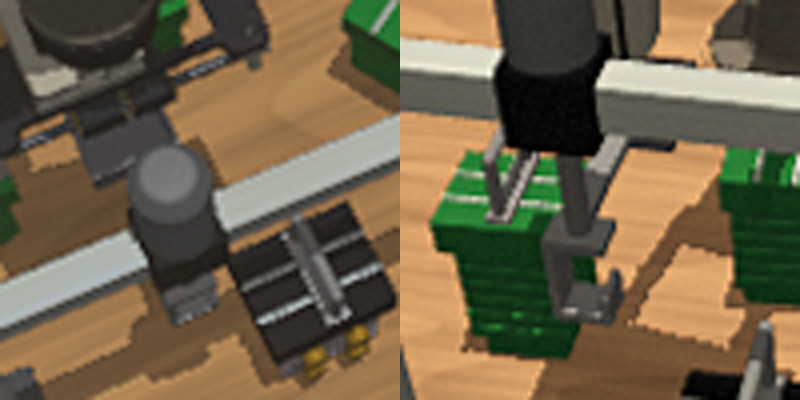

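The fingers are shut inside the cup's outline, and the hook is at scene pixel (197,205), not yet moved. I'll go down slowly to contact.

Call:
move_arm --pt "0 0 0 4 0 0 0" --pt "0 0 0 4 0 0 0" --pt "0 0 0 3 0 0 0" --pt "0 0 0 3 0 0 0" --pt "0 0 0 3 0 0 0" --pt "0 0 0 3 0 0 0"

```text
time: 6.35
tool_pos: [0.5101, -0.0121, 0.2797]
tool_rot: [3.14, 0.001, 1.571]
contact_force: [0.5, -0.9, 0.4]
opening: 0.0004
```

```bash
python3 - <<'E'
from plan import *
st()
w=shot('wrist','w3');s=shot('scene','sc3')
im=cv2.imread('pics/w3.png');im2=cv2.imread('pics/sc3.png')
cv2.imwrite('pics/s3c.png',np.hstack([cv2.resize(im[140:280,170:370],None,fx=3,fy=3,interpolation=cv2.INTER_CUBIC)[:400],cv2.resize(im2[130:230,150:200],None,fx=4,fy=4,interpolation=cv2.INTER_CUBIC)]))
E
```

```text
t 6.35 p [ 0.5101 -0.0121  0.2797] rpy [3.140e+00 1.000e-03 1.571e+00] F [ 0.46 -0.94  0.41] op 0.0004
```

View pics/s3c.png

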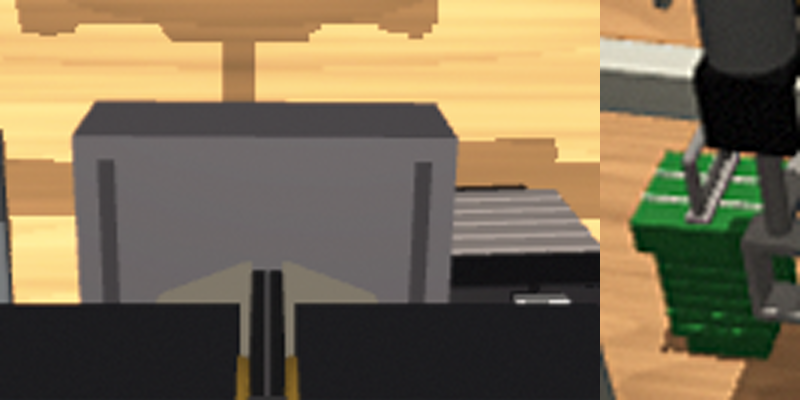

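Call:
move_arm --pt "0 0 0 2 0 0 0" --pt "0 0 0 2 0 0 0"

```text
time: 6.7
tool_pos: [0.51, -0.0121, 0.2755]
tool_rot: [3.14, 0.001, 1.571]
contact_force: [-0.3, -0.2, -0.3]
opening: 0.0005
```

Call:
move_arm --pt "0 0 0 2 0 0 0" --pt "0 0 0 2 0 0 0"

```text
time: 6.95
tool_pos: [0.51, -0.0121, 0.2712]
tool_rot: [3.14, 0.001, 1.571]
contact_force: [0.3, 0.5, -0.6]
opening: 0.0003
```

```bash
python3 - <<'E'
from plan import *
st()
w=shot('wrist','w4');s=shot('scene','sc4');d=shot('side','s4')
im=cv2.imread('pics/w4.png');im2=cv2.imread('pics/sc4.png');i3=cv2.imread('pics/s4.png')
cv2.imwrite('pics/s4c.png',np.hstack([cv2.resize(i3[150:250,180:280],None,fx=4,fy=4,interpolation=cv2.INTER_CUBIC)[:400],cv2.resize(im2[130:230,150:250],None,fx=4,fy=4,interpolation=cv2.INTER_CUBIC)]))
cv2.imwrite('pics/w4c.png',cv2.resize(im[140:280,170:370],None,fx=4,fy=4,interpolation=cv2.INTER_CUBIC))
E
```

```text
t 6.95 p [ 0.51   -0.0121  0.2712] rpy [3.140e+00 1.000e-03 1.571e+00] F [ 0.25  0.5  -0.57] op 0.0003
```

View pics/s4c.png

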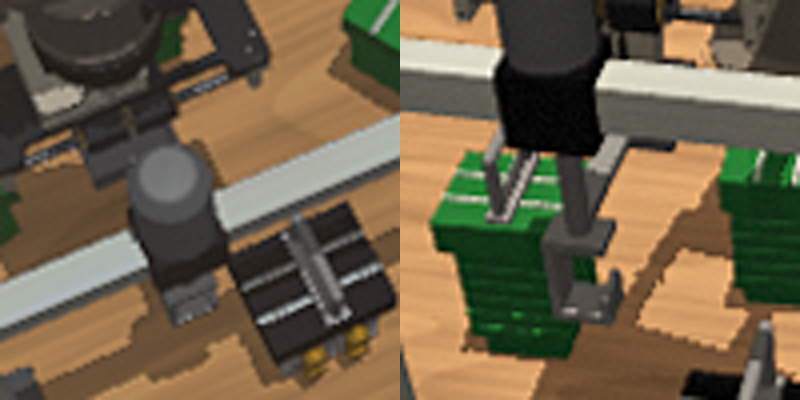

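View pics/w4c.png

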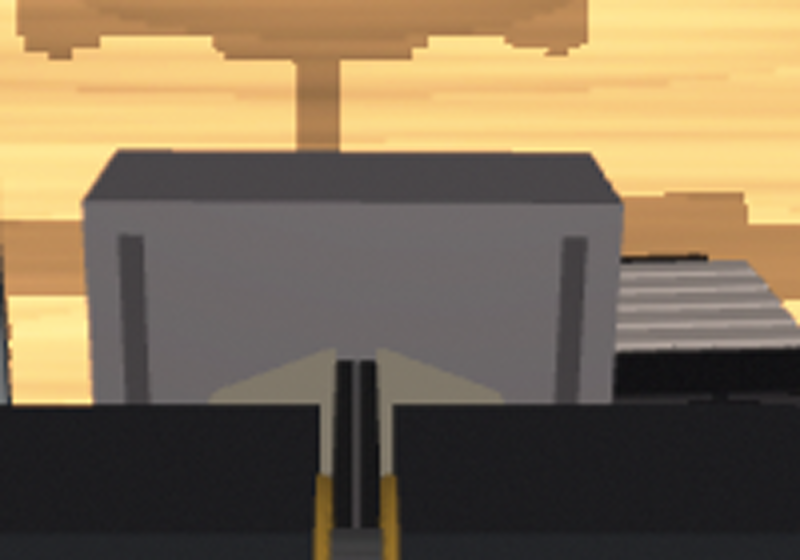

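Call:
move_arm --pt "0 0 0 2 0 0 0" --pt "0 0 0 2 0 0 0"

```text
time: 7.35
tool_pos: [0.5101, -0.0121, 0.2672]
tool_rot: [3.14, 0.001, 1.571]
contact_force: [-0.5, 0.0, 0.3]
opening: 0.0005
```

```bash
python3 - <<'E'
from plan import *
st();p,r,s=cur();print(np.round(s['qpos'],3),np.round(s['joint_efforts'],2))
w=shot('wrist','w5')
im=cv2.imread('pics/w5.png')
cv2.imwrite('pics/w5c.png',np.vstack([cv2.resize(im[150:260,170:370],None,fx=4,fy=4,interpolation=cv2.INTER_CUBIC)]))
i0=cv2.imread('pics/w1.png')
cv2.imwrite('pics/w1d.png',np.vstack([cv2.resize(i0[150:260,170:370],None,fx=4,fy=4,interpolation=cv2.INTER_CUBIC)]))
E
```

```text
t 7.35 p [ 0.5101 -0.0121  0.2672] rpy [3.140e+00 1.000e-03 1.571e+00] F [-0.53  0.04  0.32] op 0.0005
[-1.730e-01  2.700e-01  1.447e+00 -1.000e-03  1.423e+00 -1.744e+00] [  0.   -40.72 -25.9   -0.06   0.12  -0.  ]
```

View pics/w5c.png

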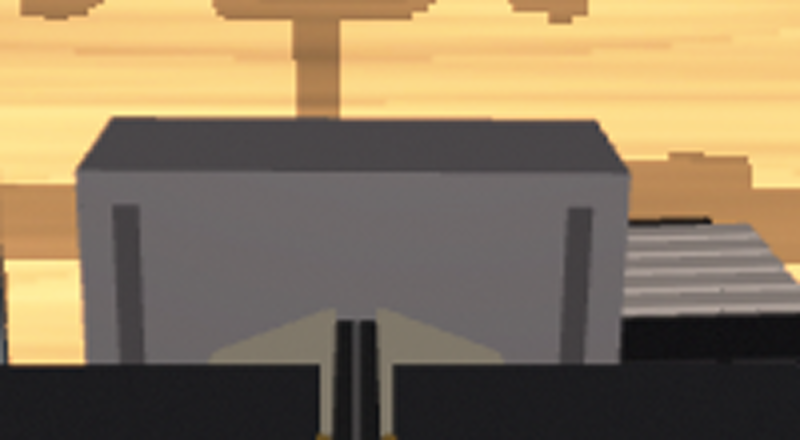

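View pics/w1d.png

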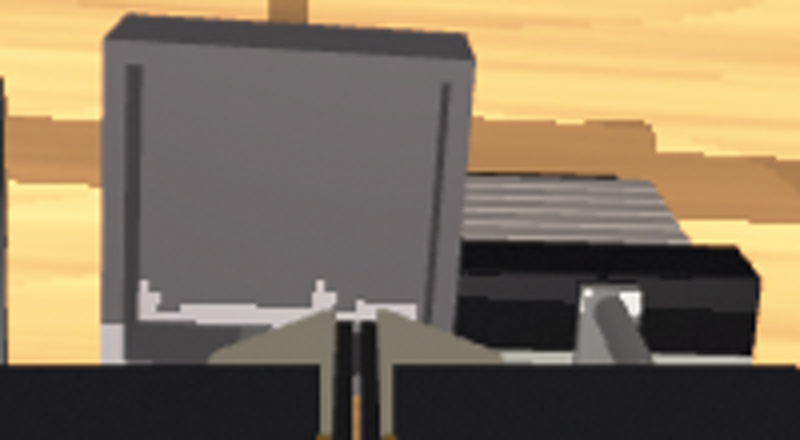

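Call:
move_arm --pt "0 0 0 2 0 0 0" --pt "0 0 0 2 0 0 0"

```text
time: 7.65
tool_pos: [0.5101, -0.0121, 0.2628]
tool_rot: [3.14, 0.001, 1.571]
contact_force: [-0.3, 0.6, -0.5]
opening: 0.0001
```

Call:
move_arm --pt "0 0 0 2 0 0 0" --pt "0 0 0 1 0 0 0"

```text
time: 7.9
tool_pos: [0.5102, -0.0121, 0.2609]
tool_rot: [3.139, 0.002, 1.571]
contact_force: [-3.4, 0.3, 9.5]
opening: 0.0005
```

```bash
python3 - <<'E'
from plan import *
st()
w=shot('wrist','w6');s=shot('scene','sc6')
im=cv2.imread('pics/w6.png');im2=cv2.imread('pics/sc6.png')
cv2.imwrite('pics/w6c.png',np.hstack([cv2.resize(im[150:250,170:270],None,fx=4,fy=4,interpolation=cv2.INTER_CUBIC),cv2.resize(im2[130:230,150:250],None,fx=4,fy=4,interpolation=cv2.INTER_CUBIC)]))
E
```

```text
t 7.9 p [ 0.5102 -0.0121  0.2609] rpy [3.139e+00 2.000e-03 1.571e+00] F [-3.42  0.3   9.51] op 0.0005
```

View pics/w6c.png

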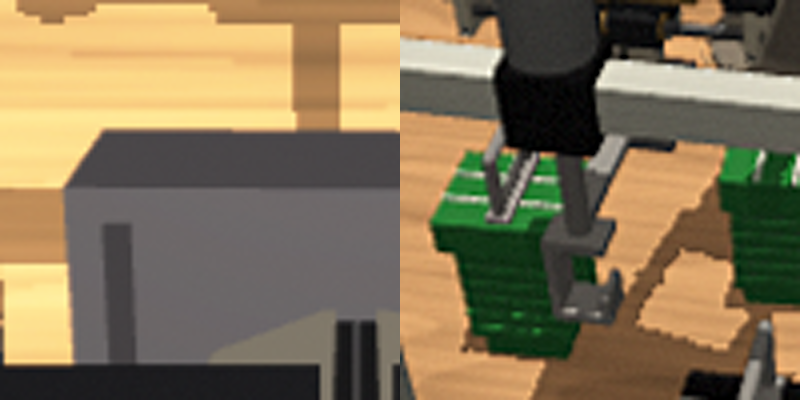

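Contact came at TCP z = 0.261 with 9.5 N. That matches the 10 N spring preload. It also matches the wrist picture, where the 92 mm finger spacing puts the fingertips about 23 mm behind the nominal TCP. So the fingertips are on the cup floor at 0.285. Next I press down.

Call:
move_arm --pt "0 0 0 3 0 0 0" --pt "0 0 0 4 0 0 0" --pt "0 0 0 4 0 0 0" --pt "0 0 0 4 0 0 0"

```text
time: 8.5
tool_pos: [0.5104, -0.0122, 0.2523]
tool_rot: [3.131, 0.004, 1.572]
contact_force: [-3.8, 0.8, 11.4]
opening: 0.0006
```

```bash
python3 - <<'E'
from plan import *
st()
w=shot('wrist','w7');s=shot('scene','sc7')
im=cv2.imread('pics/w7.png');im2=cv2.imread('pics/sc7.png')
cv2.imwrite('pics/w7c.png',np.hstack([cv2.resize(im[150:250,170:270],None,fx=4,fy=4,interpolation=cv2.INTER_CUBIC),cv2.resize(im2[130:230,150:250],None,fx=4,fy=4,interpolation=cv2.INTER_CUBIC)]))
E
```

```text
t 8.5 p [ 0.5104 -0.0122  0.2523] rpy [3.131 0.004 1.572] F [-3.77  0.84 11.4 ] op 0.0006
```

View pics/w7c.png

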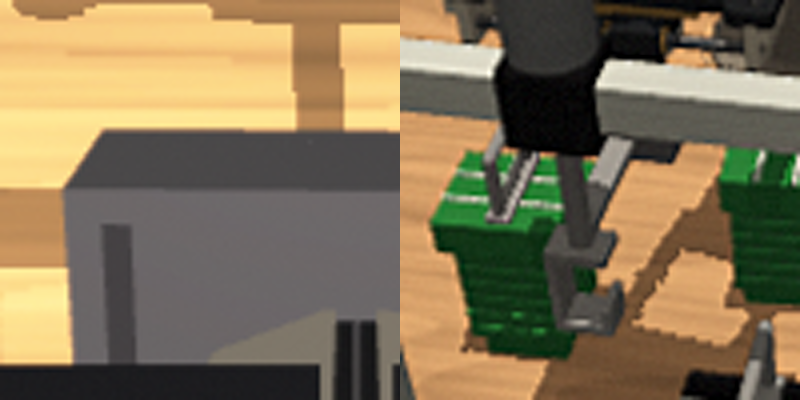

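Call:
move_arm --pt "0 0 0 6 0.006 0.003 0" --pt "0 0 0 6 0.004 0.001 0" --pt "0 0 0 6 0.004 0.001 0" --pt "0 0 0 6 0.003 0.001 0" --pt "0 0 0 6 0.003 0.001 0" --pt "0 0 0 6 0.003 0.001 0"

```text
time: 9.35
tool_pos: [0.5101, -0.0121, 0.2259]
tool_rot: [-3.139, -0.002, 1.572]
contact_force: [-3.8, 1.1, 11.6]
opening: 0.0005
```

Call:
move_arm --pt "0 0 0 6 0.001 0 0" --pt "0 0 0 6 0.002 0 0" --pt "0 0 0 6 0.002 0 0" --pt "0 0 0 6 0.002 0 0" --pt "0 0 0 5 0.002 0 0" --pt "0 0 0 3 0.002 0 0"

```text
time: 10.1
tool_pos: [0.5101, -0.0121, 0.2038]
tool_rot: [-3.138, 0.001, 1.573]
contact_force: [-4.1, 0.1, 12.6]
opening: 0.0002
```

```bash
python3 - <<'E'
from plan import *
st()
w=shot('side','s8');s=shot('scene','sc8')
im=cv2.imread('pics/s8.png');im2=cv2.imread('pics/sc8.png')
cv2.imwrite('pics/w8c.png',np.hstack([cv2.resize(im[150:250,180:280],None,fx=4,fy=4,interpolation=cv2.INTER_CUBIC),cv2.resize(im2[150:250,170:270],None,fx=4,fy=4,interpolation=cv2.INTER_CUBIC)]))
E
```

```text
t 10.1 p [ 0.5101 -0.0121  0.2038] rpy [-3.138e+00  1.000e-03  1.573e+00] F [-4.07  0.09 12.58] op 0.0002
```

View pics/w8c.png

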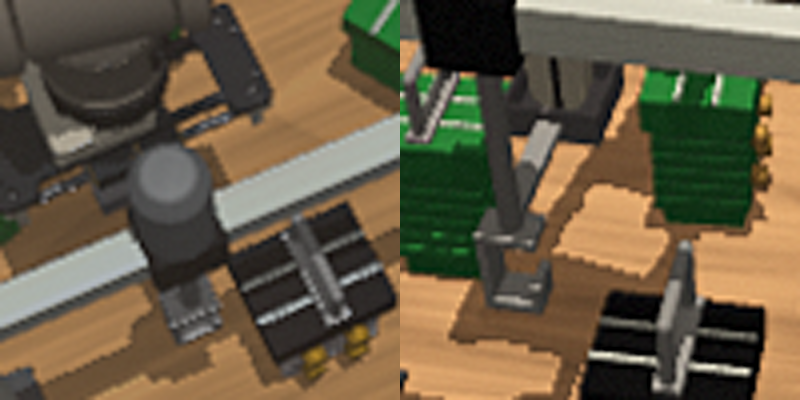

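Call:
move_arm --pt "0 0 0 5 0 0 0" --pt "0 0 0 4 0 0 0" --pt "0 0 0 3 0 0 0"

```text
time: 10.58
tool_pos: [0.5103, -0.0121, 0.1971]
tool_rot: [3.14, 0.002, 1.573]
contact_force: [-4.4, 0.5, 13.0]
opening: 0.0006
```

Call:
move_arm --pt "0 0 0 2.5 0 0 0" --pt "0 0 0 2 0 0 0"

```text
time: 10.82
tool_pos: [0.5104, -0.0122, 0.1961]
tool_rot: [3.137, 0.003, 1.574]
contact_force: [-5.3, 0.5, 11.9]
opening: 0.0003
```

Call:
move_arm --pt "0 2 0 2.5 0.003 0.001 0" --pt "0 4 0 2 0.002 0.001 0" --pt "0 5 0 2 0.002 0 0" --pt "0 5 0 2 0.002 0 0"

```text
time: 11.32
tool_pos: [0.5104, 0.0017, 0.1947]
tool_rot: [3.14, 0.006, 1.573]
contact_force: [-4.5, -1.2, 12.9]
opening: 0.0002
```

```bash
python3 - <<'E'
from plan import *
st()
w=shot('wrist','w9');s=shot('scene','sc9')
im=cv2.imread('pics/w9.png');im2=cv2.imread('pics/sc9.png')
cv2.imwrite('pics/w9c.png',np.hstack([cv2.resize(im[150:250,170:370],None,fx=2,fy=2,interpolation=cv2.INTER_CUBIC).repeat(2,0),cv2.resize(im2[150:250,170:270],None,fx=4,fy=4,interpolation=cv2.INTER_CUBIC)]))
E
```

```text
t 11.32 p [0.5104 0.0017 0.1947] rpy [3.14  0.006 1.573] F [-4.49 -1.17 12.88] op 0.0002
```

View pics/w9c.png

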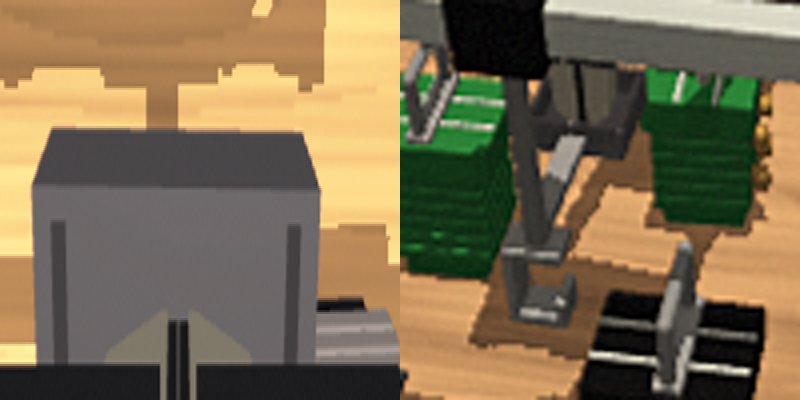

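Call:
move_arm --pt "0 6 0 2 0.002 0.003 -0.001" --pt "0 6 0 2 0.001 0.003 -0.001" --pt "0 6 0 2 0.001 0.002 0" --pt "0 6 0 2 0.001 0.001 0" --pt "0 6 0 2 0.001 0 0"

```text
time: 12.05
tool_pos: [0.5106, 0.0302, 0.1936]
tool_rot: [3.137, 0.003, 1.575]
contact_force: [-5.4, -1.7, 13.4]
opening: 0.0004
```

Call:
move_arm --pt "0 5 0 2 0.001 0.001 0" --pt "0 4 0 1.8 0.001 0 0" --pt "0 2 0 1.8 0.001 0 0"

```text
time: 12.42
tool_pos: [0.5107, 0.0404, 0.1934]
tool_rot: [3.135, 0.005, 1.576]
contact_force: [-5.6, -1.3, 11.8]
opening: 0.0005
```

```bash
python3 - <<'E'
from plan import *
st()
w=shot('side','s10');s=shot('scene','sc10')
im=cv2.imread('pics/s10.png');im2=cv2.imread('pics/sc10.png')
cv2.imwrite('pics/c10.png',np.hstack([cv2.resize(im[165:265,200:300],None,fx=4,fy=4,interpolation=cv2.INTER_CUBIC),cv2.resize(im2[160:260,180:280],None,fx=4,fy=4,interpolation=cv2.INTER_CUBIC)]))
E
```

```text
t 12.43 p [0.5107 0.0404 0.1934] rpy [3.135 0.005 1.576] F [-5.56 -1.28 11.77] op 0.0005
```

View pics/c10.png

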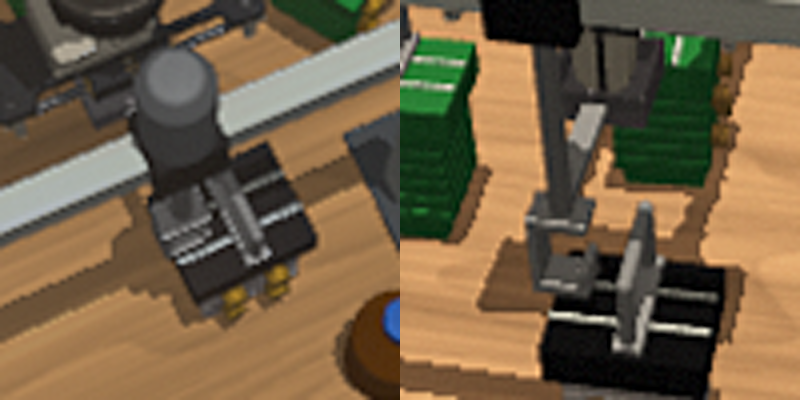

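```bash
cat > ov.py <<'E'
from h import *
def overlay(c,path,out,yt,d,yb,x0,y0,w,h,f,ybs=0.033,zl=0):
    im=cv2.resize(cv2.imread(path)[y0:y0+h,x0:x0+w],None,fx=f,fy=f,interpolation=cv2.INTER_CUBIC)
    ys=yt-.0015
    C=[(ys+.0175,.244),(ys+.0115,.244),(ys+.0115,.23),(ys-.0115,.23),(ys-.0115,.274),(ys-.0175,.274),(ys-.0175,.222),(ys+.0175,.222)]
    P=lambda p:((proj(c,p)-[x0,y0]+.5)*f).astype(int)
    for x,col in ((.608,(255,80,0)),(.634,(0,255,0))):
        cv2.polylines(im,[np.array([P((x,y,z-d)) for y,z in C])],True,col,1)
    for x in (.5845,.6575):
        b=yb+(x-.621)*ybs
        cv2.polylines(im,[np.array([P((x,b+dy,z+zl)) for dy,z in((-.005,.185),(.005,.185),(.005,.195),(-.005,.195))])],True,(0,0,255),1)
    cv2.imwrite(out,im)
E
python3 - <<'E'
from ov import *
import pickle
cs=pickle.load(open('c0.pkl','rb'))
overlay(cs['scene'],'pics/sc10.png','pics/o10a.png',.040,.067,.082,205,195,70,70,8)
overlay(cs['side'],'pics/s10.png','pics/o10b.png',.040,.067,.082,225,190,70,70,8)
E
```

```text
(no output)
```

View pics/o10a.png

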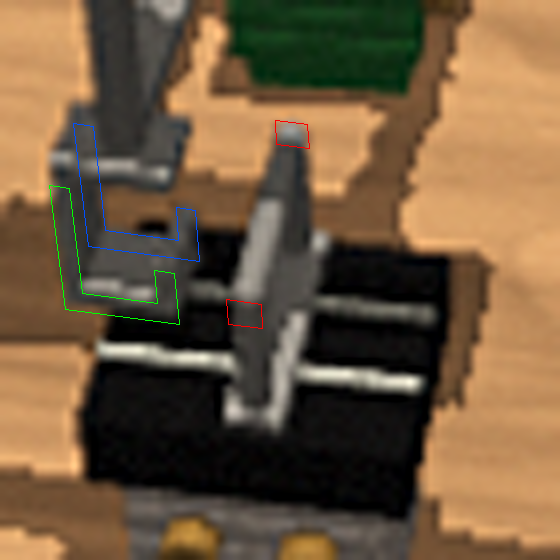

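View pics/o10b.png

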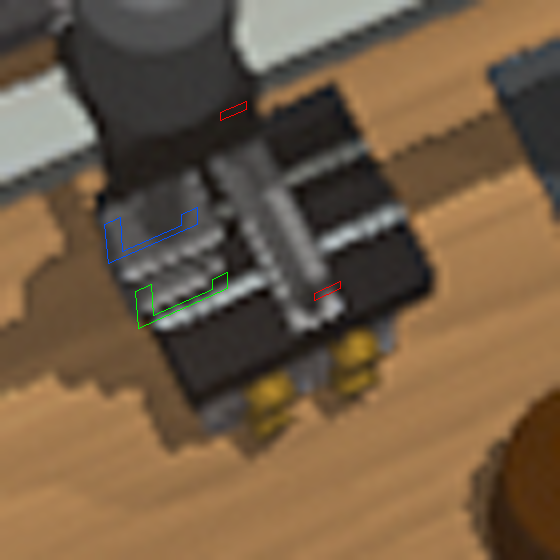

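Call:
move_arm --pt "0 4 0 1.8 0.005 0.003 -0.002" --pt "0 5 0 1.8 0.003 0.003 -0.002" --pt "0 5 0 1.8 0.002 0.002 -0.001" --pt "0 5 0 1.8 0.002 0.001 0"

```text
time: 13.02
tool_pos: [0.5107, 0.0582, 0.1934]
tool_rot: [3.141, -0.001, 1.581]
contact_force: [-3.7, -1.0, 13.3]
opening: 0.0004
```

Call:
move_arm --pt "0 5 0 1.8 0.002 0.001 0" --pt "0 5 0 1.8 0.002 0.001 0"

```text
time: 13.28
tool_pos: [0.5107, 0.0677, 0.1934]
tool_rot: [-3.141, -0.001, 1.58]
contact_force: [-4.2, -1.8, 12.6]
opening: 0.0004
```

Call:
move_arm --pt "0 4 0 1.8 0.001 0 0.003" --pt "0 4 0 1.8 0.002 0 0.003" --pt "0 3 0 1.8 0.002 0 0.002"

```text
time: 13.65
tool_pos: [0.5107, 0.0781, 0.1934]
tool_rot: [-3.141, 0.001, 1.572]
contact_force: [-4.8, -2.6, 12.8]
opening: -0.0
```

```bash
python3 - <<'E'
from plan import *
from ov import *
p,r,s=cur();st()
w=shot('side','s11');s=shot('scene','sc11')
y=p[1]-.0004;d=.2608-p[2];print(y,d)
overlay(s,'pics/sc11.png','pics/o11a.png',y,d,.0815,205,195,70,70,8,.01)
overlay(w,'pics/s11.png','pics/o11b.png',y,d,.0815,225,190,70,70,8,.01)
E
```

```text
t 13.65 p [0.5107 0.0781 0.1934] rpy [-3.141e+00  1.000e-03  1.572e+00] F [-4.79 -2.56 12.8 ] op -0.0
0.07770837940211306 0.067418271198884
```

View pics/o11a.png

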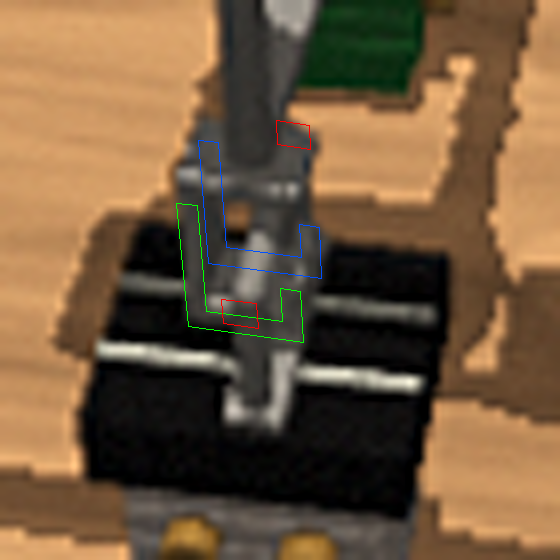

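View pics/o11b.png

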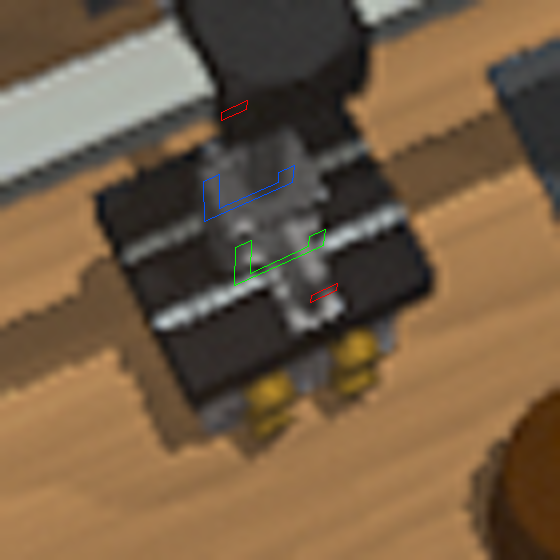

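```bash
python3 - <<'E'
from ov import *
import pickle
cs=pickle.load(open('c0.pkl','rb'));S=cs['scene'];D=cs['side']
def z(path,x0,y0,w,h,f,o):
    im=cv2.resize(cv2.imread(path)[y0:y0+h,x0:x0+w],None,fx=f,fy=f,interpolation=cv2.INTER_CUBIC)
    im=cv2.convertScaleAbs(im,alpha=1.5,beta=10)
    for i in range(0,w,5): cv2.putText(im,str(x0+i),(i*f,10),0,.35,(0,255,255),1);cv2.line(im,(i*f,0),(i*f,6),(0,255,255),1)
    for i in range(5,h,5): cv2.putText(im,str(y0+i),(0,i*f),0,.35,(0,255,255),1)
    cv2.imwrite(o,im)
z('pics/sc11.png',222,208,34,36,16,'pics/z11a.png')
z('pics/s11.png',245,200,34,36,16,'pics/z11b.png')
for yb in(.079,.0815,.084):
  print(yb,'bar edges at x=.645,z=.195',[proj(S,(.645,yb+e,.195)).round(1).tolist() for e in(-.005,.005)],'near end',[proj(S,(.6575,yb+e,.195)).round(1).tolist() for e in(-.005,.005)])
for yt in (.0757,.0777,.0797):
  y=yt-.0015
  print(yt,'back outer/inner, tip inner/outer near face',[proj(S,(.634,y+e,zz-.0674)).round(1).tolist() for e,zz in((-.0175,.274),(-.0115,.24),(.0115,.244),(.0175,.244),(.0175,.23))])
E
```

```text
0.079 bar edges at x=.645,z=.195 [[232.3, 227.7], [236.6, 228.3]] near end [[231.0, 231.7], [235.3, 232.3]]
0.0815 bar edges at x=.645,z=.195 [[233.4, 227.9], [237.6, 228.5]] near end [[232.1, 231.9], [236.4, 232.5]]
0.084 bar edges at x=.645,z=.195 [[234.4, 228.0], [238.7, 228.6]] near end [[233.2, 232.0], [237.5, 232.6]]
0.0757 back outer/inner, tip inner/outer near face [[225.7, 219.8], [229.2, 230.3], [238.7, 230.4], [241.2, 230.8], [241.5, 234.9]]
0.0777 back outer/inner, tip inner/outer near face [[226.6, 219.9], [230.0, 230.5], [239.6, 230.6], [242.1, 230.9], [242.3, 235.0]]
0.0797 back outer/inner, tip inner/outer near face [[227.4, 220.0], [230.9, 230.6], [240.4, 230.7], [242.9, 231.0], [243.1, 235.1]]
```

View pics/z11a.png

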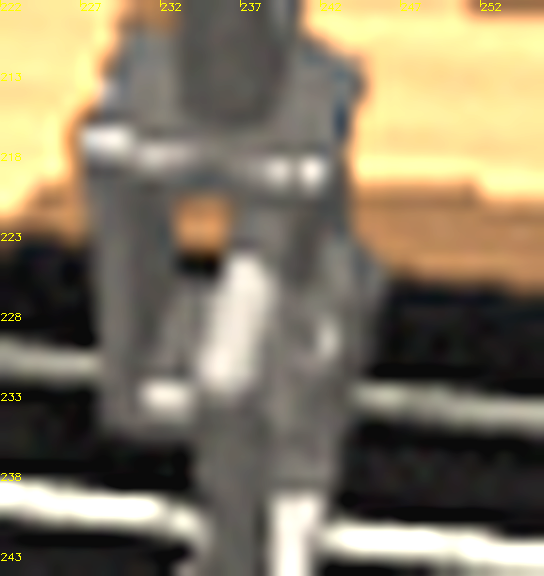

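View pics/z11b.png

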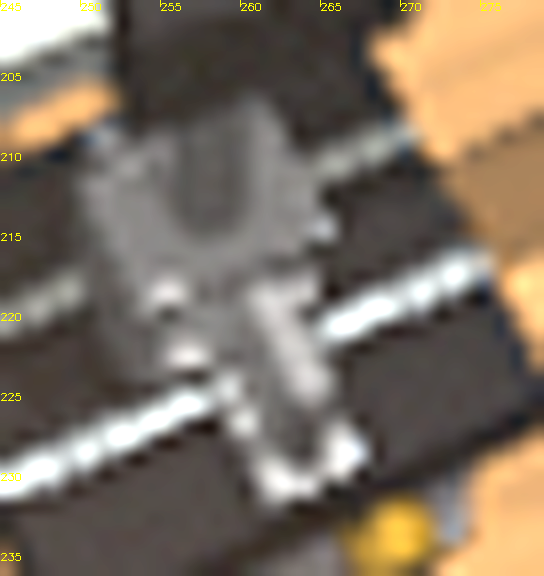

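```bash
python3 - <<'E'
from h import *
import pickle
cs=pickle.load(open('c0.pkl','rb'));S=cs['scene'];D=cs['side']
def atx(c,u,v,x):
    o,d=ray(c,u,v); return o+d*(x-o[0])/d[0]
for u,v in((200,450),(265,450),(203,380),(245,380)): print('upright',atx(S,222+u/16-.5,208+v/16-.5,.658).round(4))
for u,v in((230,260),(268,260)): print('bar top z.195',atz(S,222+u/16-.5,208+v/16-.5,.195).round(4))
# hook neck front edge: left (82,140), right (325,170); back outer left at row 350 (100), tip outer right
for u,v in((82,140),(325,170),(98,330),(110,430),(145,395),(188,395)): print('hook',atx(S,222+u/16-.5,208+v/16-.5,.634).round(4))
print('side bar lit',[atz(D,245+u/16-.5,200+v/16-.5,.195).round(4).tolist() for u,v in((250,300),(310,285),(285,390),(330,380))])
print('side seat highlights z.171',[atz(D,245+u/16-.5,200+v/16-.5,.163).round(4).tolist() for u,v in((165,295),(188,355))])
E
```

```text
upright [0.658  0.0805 0.1839]
upright [0.658  0.09   0.1858]
upright [0.658  0.0817 0.1986]
upright [0.658  0.0878 0.1998]
bar top z.195 [0.6313 0.0792 0.195 ]
bar top z.195 [0.6304 0.0846 0.195 ]
hook [0.634  0.0595 0.2185]
hook [0.634  0.0947 0.2186]
hook [0.634  0.0594 0.1795]
hook [0.634  0.0598 0.1582]
hook [0.634  0.0657 0.1669]
hook [0.634  0.0722 0.1681]
side bar lit [[0.6326, 0.0784, 0.195], [0.6345, 0.089, 0.195], [0.6498, 0.0771, 0.195], [0.6514, 0.085, 0.195]]
side seat highlights z.171 [[0.6178, 0.0692, 0.163], [0.6295, 0.0683, 0.163]]
```

Call:
move_arm --pt "0 3 0 1.8 0.002 0 0.001" --pt "0 2.5 0 1.8 0.002 0 0" --pt "0 0.5 0 1.7 0.002 0 0"

```text
time: 14.12
tool_pos: [0.5108, 0.0837, 0.1935]
tool_rot: [-3.14, 0.003, 1.572]
contact_force: [-4.0, -0.9, 11.7]
opening: 0.0003
```

```bash
python3 - <<'E'
from plan import *
st()
s=shot('scene','sc12');w=shot('side','s12')
def z(path,x0,y0,w,h,f):
    im=cv2.resize(cv2.imread(path)[y0:y0+h,x0:x0+w],None,fx=f,fy=f,interpolation=cv2.INTER_CUBIC)
    return cv2.convertScaleAbs(im,alpha=1.5,beta=10)
cv2.imwrite('pics/z12.png',np.hstack([z('pics/sc12.png',225,208,28,36,14),z('pics/s12.png',247,200,28,36,14)]))
E
```

```text
t 14.12 p [0.5108 0.0837 0.1935] rpy [-3.140e+00  3.000e-03  1.572e+00] F [-4.03 -0.88 11.7 ] op 0.0003
```

View pics/z12.png

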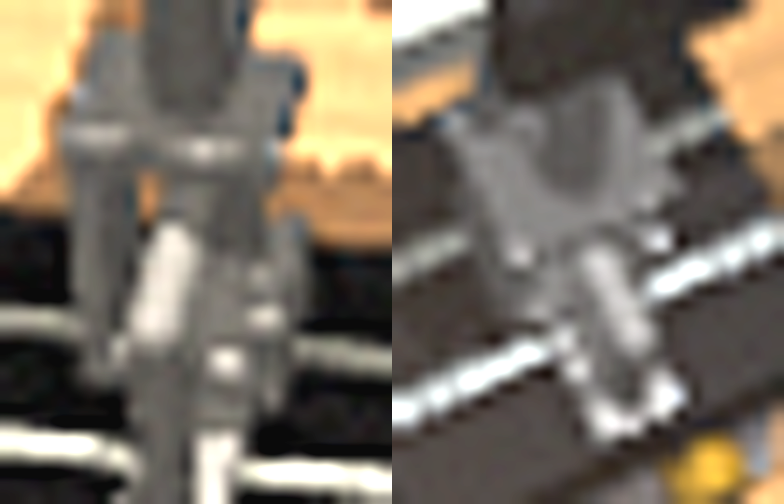

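The module hasn't moved and the bar sits in the mouth, about centred on the seat. I'll let the hook rise slowly to just under bar contact, at TCP about 0.214.

Call:
move_arm --pt "0 0 0 0.5 0.001 0 0" --pt "0 0 0 0 0.001 0 0" --pt "0 0 0 0 0.001 0 0" --pt "0 0 0 0 0.001 0 0" --pt "0 0 0 0 0.001 0 0"

```text
time: 14.85
tool_pos: [0.5108, 0.0837, 0.2018]
tool_rot: [3.14, 0.003, 1.572]
contact_force: [-4.3, -0.7, 12.2]
opening: 0.0002
```

Call:
move_arm --pt "0 0 0 0 0.002 0.001 0" --pt "0 0 0 0 0.002 0.001 0" --pt "0 0 0 0 0.001 0 0" --pt "0 0 0 0 0.001 0 0" --pt "0 0 0 0 0.001 0 0"

```text
time: 15.48
tool_pos: [0.5108, 0.0837, 0.2106]
tool_rot: [3.139, 0.002, 1.573]
contact_force: [-4.6, 0.6, 12.4]
opening: 0.0008
```

```bash
python3 - <<'E'
from plan import *
st()
s=shot('scene','sc13');w=shot('side','s13')
def z(path,x0,y0,w,h,f):
    im=cv2.resize(cv2.imread(path)[y0:y0+h,x0:x0+w],None,fx=f,fy=f,interpolation=cv2.INTER_CUBIC)
    return cv2.convertScaleAbs(im,alpha=1.5,beta=10)
cv2.imwrite('pics/z13.png',np.hstack([z('pics/sc13.png',225,208,28,36,14),z('pics/s13.png',247,200,28,36,14)]))
E
```

```text
t 15.47 p [0.5108 0.0837 0.2106] rpy [3.139e+00 2.000e-03 1.573e+00] F [-4.65  0.57 12.41] op 0.0008
```

View pics/z13.png

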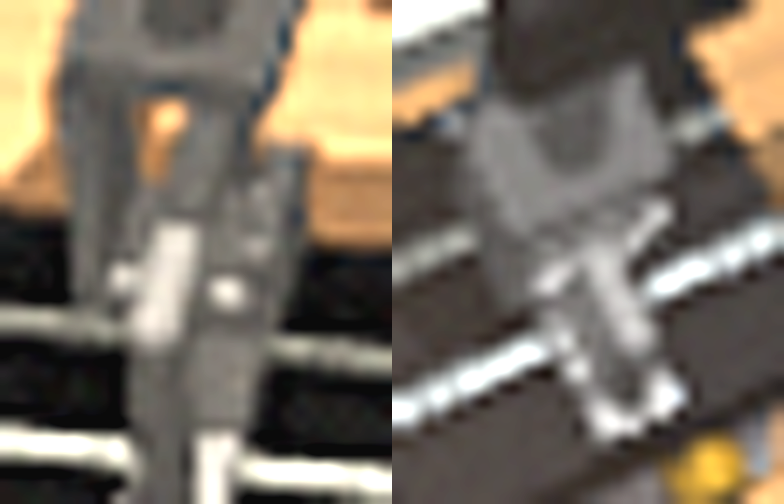

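Call:
move_arm --pt "0 0 0 0.7 0.003 0.001 0" --pt "0 0 0 0.7 0.002 0 0" --pt "0 0 0 0.7 0.002 0 0"

```text
time: 15.95
tool_pos: [0.5107, 0.0838, 0.2139]
tool_rot: [3.141, 0.001, 1.573]
contact_force: [-5.1, -0.1, 10.8]
opening: 0.0002
```

Call:
move_arm --pt "0 0 0 0.7 0.001 0 0" --pt "0 0 0 0.7 0.001 0 0"

```text
time: 16.2
tool_pos: [0.5108, 0.0837, 0.216]
tool_rot: [3.14, 0.001, 1.574]
contact_force: [-5.0, -0.3, 10.5]
opening: 0.0003
```

Call:
move_arm --pt "0 0 0 0.6 0.001 0 0" --pt "0 0 0 0.6 0.001 0 0"

```text
time: 16.45
tool_pos: [0.5107, 0.0837, 0.2168]
tool_rot: [3.14, 0.001, 1.574]
contact_force: [-1.9, 0.2, 5.6]
opening: 0.0003
```

The load dropped from 10.5 to 5.6 N at TCP 0.2168, as predicted for bar contact. I'll keep going slowly and then look.

Call:
move_arm --pt "0 0 0 0.2 0 0 0" --pt "0 0 0 0 0 0 0" --pt "0 0 0 0 0 0 0" --pt "0 0 0 0 0 0 0" --pt "0 0 0 0 0 0 0"

```text
time: 17.08
tool_pos: [0.5108, 0.0837, 0.2208]
tool_rot: [3.135, 0.002, 1.574]
contact_force: [-2.2, 0.1, 5.3]
opening: 0.0002
```

```bash
python3 - <<'E'
from plan import *
st()
s=shot('scene','sc14');w=shot('side','s14')
def z(path,x0,y0,w,h,f):
    im=cv2.resize(cv2.imread(path)[y0:y0+h,x0:x0+w],None,fx=f,fy=f,interpolation=cv2.INTER_CUBIC)
    return im
cv2.imwrite('pics/z14.png',np.hstack([z('pics/sc14.png',200,200,80,100,5),z('pics/s14.png',225,180,80,100,5)]))
E
```

```text
t 17.07 p [0.5108 0.0837 0.2208] rpy [3.135e+00 2.000e-03 1.574e+00] F [-2.25  0.14  5.27] op 0.0002
```

View pics/z14.png

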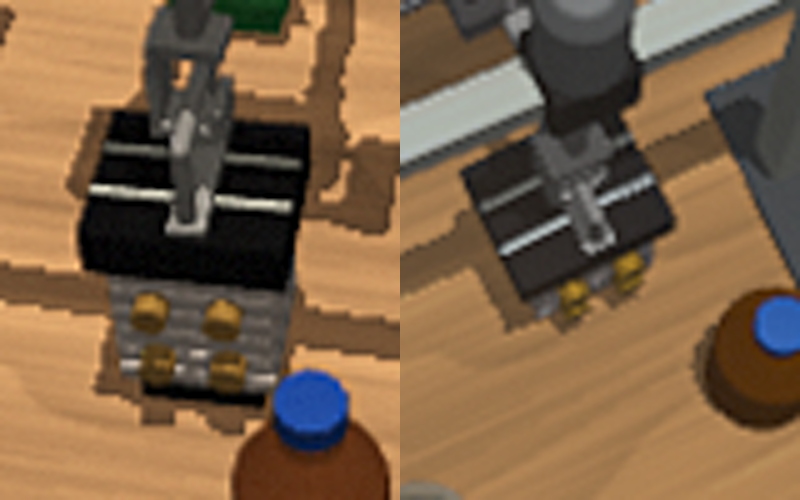

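Call:
move_arm --pt "0 0 0 -0.3 0.003 0 0" --pt "0 0 0 -0.6 0.003 0 0" --pt "0 0 0 -0.8 0.002 0 0" --pt "0 0 0 -0.8 0.001 0 0" --pt "0 0 0 -0.8 0.001 0 0" --pt "0 0 0 -0.8 0.001 0 0"

```text
time: 17.92
tool_pos: [0.5106, 0.0837, 0.2298]
tool_rot: [-3.141, 0.002, 1.574]
contact_force: [-1.5, -0.7, 5.4]
opening: 0.0004
```

Call:
move_arm --pt "0 0 0 -0.8 0.001 0 0" --pt "0 0 0 -0.8 0.001 0 0" --pt "0 0 0 -0.8 0.001 0 0" --pt "0 0 0 -0.8 0.001 0 0" --pt "0 0 0 -0.8 0.001 0 0" --pt "0 0 0 -0.8 0.001 0 0"

```text
time: 18.68
tool_pos: [0.5105, 0.0837, 0.2389]
tool_rot: [-3.139, 0.002, 1.574]
contact_force: [-1.5, -0.7, 5.4]
opening: 0.0005
```

```bash
python3 - <<'E'
from plan import *
st()
s=shot('scene','sc15');w=shot('side','s15')
def z(path,x0,y0,w,h,f):
    im=cv2.resize(cv2.imread(path)[y0:y0+h,x0:x0+w],None,fx=f,fy=f,interpolation=cv2.INTER_CUBIC)
    return im
cv2.imwrite('pics/z15.png',np.hstack([z('pics/sc15.png',200,190,80,100,5),z('pics/s15.png',225,180,80,100,5)]))
E
```

```text
t 18.68 p [0.5105 0.0837 0.2389] rpy [-3.139e+00  2.000e-03  1.574e+00] F [-1.51 -0.72  5.35] op 0.0005
```

View pics/z15.png

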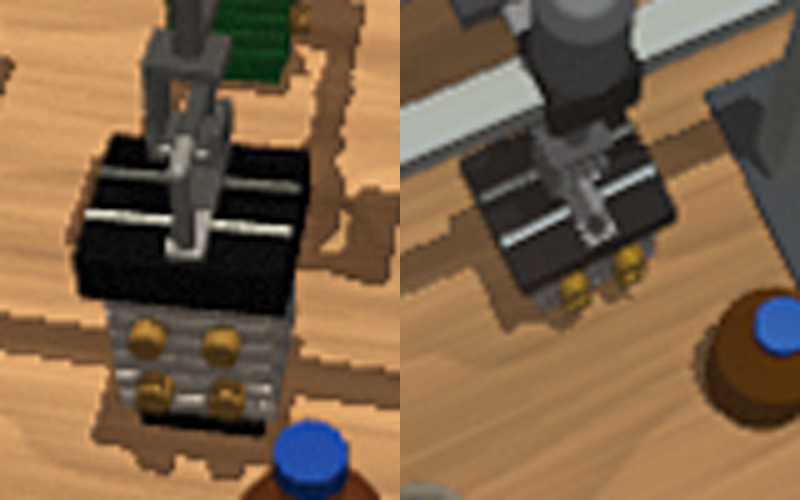

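Call:
move_arm --pt "0 0 0 -0.8 0 0 0" --pt "0 0 0 -0.8 0 0 0" --pt "0 0 0 -0.8 0.001 0 0" --pt "0 0 0 -0.8 0.001 0 0" --pt "0 0 0 -0.8 0.001 0 0" --pt "0 0 0 -0.8 0.001 0 0" --pt "0 0 0 -0.8 0.001 0 0" --pt "0 0 0 -0.8 0.001 0 0" --pt "0 0 0 -0.8 0.001 0 0" --pt "0 0 0 -0.8 0.001 0 0"

```text
time: 20.02
tool_pos: [0.5104, 0.0837, 0.2476]
tool_rot: [-3.13, 0.002, 1.574]
contact_force: [-2.0, 0.4, 3.9]
opening: 0.0005
```

Call:
move_arm --pt "0 0 0 -0.5 0 0 0" --pt "0 0 0 -0.5 0 0 0" --pt "0 0 0 -0.3 0 0 0" --pt "0 0 0 -0.3 0 0 0"

```text
time: 20.52
tool_pos: [0.5103, 0.0837, 0.2493]
tool_rot: [-3.13, 0.002, 1.574]
contact_force: [-2.5, -0.0, 5.0]
opening: 0.0004
```

Call:
move_arm --pt "0 0 0 -0.3 0 0 0" --pt "0 0 0 -0.3 0 0 0" --pt "0 0 0 -0.3 0 0 0"

```text
time: 20.9
tool_pos: [0.5104, 0.0837, 0.2502]
tool_rot: [-3.13, 0.002, 1.574]
contact_force: [-2.0, 1.0, 5.2]
opening: 0.0005
```

Call:
move_arm --pt "0 0 0 -1 -0.003 0 0" --pt "0 0 0 -1 -0.003 0 0" --pt "0 0 0 -1 -0.003 0 0" --pt "0 0 0 -1 0 0 0" --pt "0 0 0 -1 0 0 0" --pt "0 0 0 -1 0 0 0"

```text
time: 21.65
tool_pos: [0.5106, 0.0837, 0.2567]
tool_rot: [-3.14, 0.002, 1.574]
contact_force: [-2.4, -0.4, 4.4]
opening: 0.0007
```

Call:
move_arm --pt "0 0 0 -1 0 0 0" --pt "0 0 0 -0.8 0 0 0" --pt "0 0 0 -0.8 0 0 0"

```text
time: 22.02
tool_pos: [0.5106, 0.0837, 0.2594]
tool_rot: [-3.14, 0.002, 1.574]
contact_force: [-1.3, 1.1, 4.2]
opening: 0.0009
```

Call:
move_arm --pt "0 0 0 -0.5 0 0 0" --pt "0 0 0 -0.5 0 0 0" --pt "0 0 0 -0.5 0 0 0"

```text
time: 22.4
tool_pos: [0.5105, 0.0837, 0.261]
tool_rot: [-3.14, 0.002, 1.574]
contact_force: [-1.5, 0.0, 4.3]
opening: 0.0004
```

Call:
move_arm --pt "0 0 0 -0.5 0 0 0" --pt "0 0 0 -0.5 0 0 0" --pt "0 0 0 -0.5 0 0 0"

```text
time: 22.78
tool_pos: [0.5107, 0.0838, 0.2613]
tool_rot: [-3.139, 0.002, 1.574]
contact_force: [0.1, 0.4, -0.1]
opening: 0.0006
```

Force fell to about 0 at 0.2613, so the hook is fully up at its stop. I'll lift the fingers straight out of the cup, slowly at first.

Call:
move_arm --pt "0 0 0 -1 0 0 0" --pt "0 0 0 -2 0 0 0" --pt "0 0 0 -4 0 0 0" --pt "0 0 0 -6 0 0 0" --pt "0 0 0 -8 0 0 0" --pt "0 0 0 -8 0 0 0" --pt "0 0 0 -8 0 0 0" --pt "0 0 0 -10 0 0 0" --pt "0 0 0 -12 0 0 0" --pt "0 0 0 -12 0 0 0" --pt "0 0 0 0 0 0 0"

```text
time: 24.15
tool_pos: [0.5114, 0.084, 0.3385]
tool_rot: [-3.141, 0.002, 1.574]
contact_force: [0.2, 0.3, -1.1]
opening: 0.0004
```

```bash
python3 - <<'E'
from plan import *
st()
s=shot('scene','sc16');w=shot('side','s16')
def z(path,x0,y0,w,h,f):
    im=cv2.resize(cv2.imread(path)[y0:y0+h,x0:x0+w],None,fx=f,fy=f,interpolation=cv2.INTER_CUBIC)
    return im
cv2.imwrite('pics/z16.png',np.hstack([z('pics/sc16.png',200,130,100,150,4),z('pics/s16.png',205,130,100,150,4)]))
E
```

```text
t 24.15 p [0.5114 0.084  0.3385] rpy [-3.141e+00  2.000e-03  1.574e+00] F [ 0.2   0.31 -1.05] op 0.0004
```

View pics/z16.png

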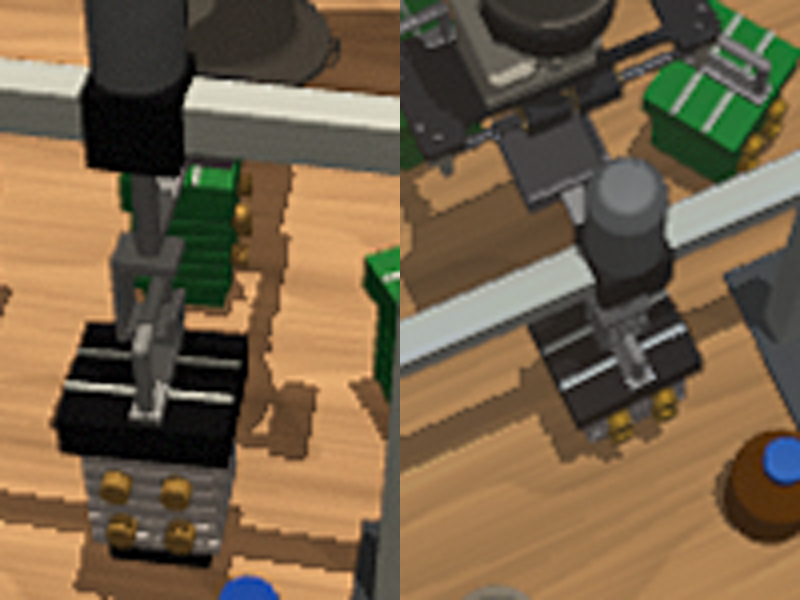

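Call:
move_arm --pt "0 0 -10 -8 0 0 0" --pt "0 0 -15 -8 0 0 0" --pt "0 0 -15 -8 0 0 0" --pt "0 0 -15 0 0 0 0" --pt "0 0 -10 0 0 0 0" --pt "0 0 0 0 0 0 0" --pt "0 0 0 0 0 0 0" --pt "0 0 0 0 0 0 0"

```text
time: 25.25
tool_pos: [0.4403, 0.0838, 0.3626]
tool_rot: [-3.138, 0.002, 1.574]
contact_force: [-0.1, 0.2, 0.6]
opening: 0.0001
```

```bash
python3 - <<'E'
from plan import *
from ov import *
st()
fr=[]
for i in range(6):
    c=robot.read_camera('scene'); fr.append(cv2.cvtColor(c['img'],cv2.COLOR_RGB2GRAY).astype(int))
cv2.imwrite('pics/sc17.png',cv2.cvtColor(c['img'],cv2.COLOR_RGB2BGR))
w=shot('side','s17')
for f in fr[1:]: print('diff module region',np.abs(f-fr[0])[205:275,210:265].max())
old=cv2.cvtColor(cv2.imread('pics/sc16.png'),cv2.COLOR_BGR2GRAY).astype(int)
print('vs 1 s ago',np.abs(fr[-1]-old)[205:260,210:262].mean())
i0=cv2.imread('pics/scene0.png').astype(int);i1=cv2.imread('pics/sc17.png').astype(int)
for n,(x,y,ww,h) in dict(a=(247,276,31,53),b=(145,269,37,50),cell=(328,270,37,46)).items(): print(n,np.abs(i1-i0)[y:y+h,x:x+ww].mean())
overlay(c,'pics/sc17.png','pics/o17a.png',.0833,0,.0817,205,160,85,110,5,.02,.045)
im=cv2.imread('pics/o17a.png');m=cv2.resize(cv2.imread('pics/s17.png')[160:270,215:290],None,fx=5,fy=5,interpolation=cv2.INTER_CUBIC)
cv2.imwrite('pics/o17.png',np.hstack([im,m]))
E
```

```text
t 25.25 p [0.4403 0.0838 0.3626] rpy [-3.138e+00  2.000e-03  1.574e+00] F [-0.07  0.23  0.63] op 0.0001
diff module region 34
diff module region 33
diff module region 12
diff module region 10
diff module region 11
vs 1 s ago 7.0412587412587415
a 3.8360722256035706
b 2.0464864864864865
cell 2.3685859772816293
```

View pics/o17.png

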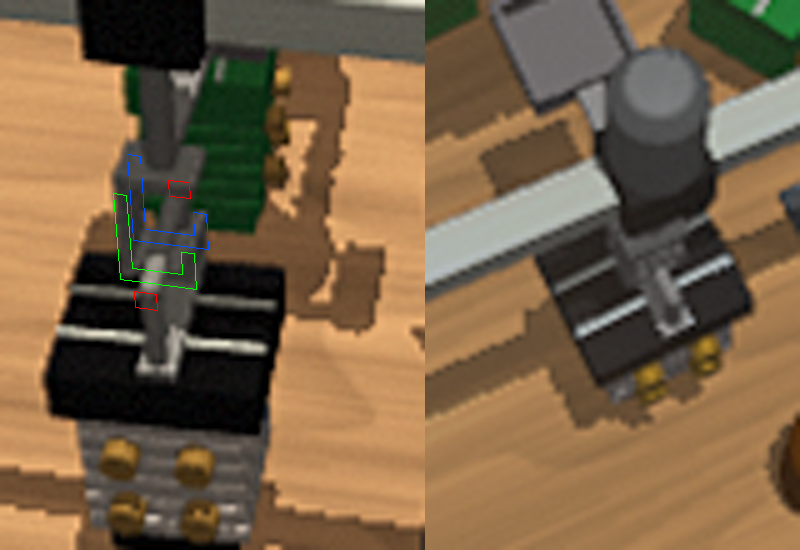

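View pics/sc17.png

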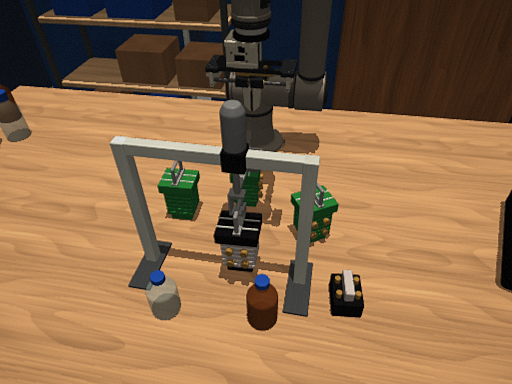

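Call:
move_arm --pt "0 0 0 0 0 0 0" --pt "0 0 0 0 0 0 0" --pt "0 0 0 0 0 0 0" --pt "0 0 0 0 0 0 0" --pt "0 0 0 0 0 0 0" --pt "0 0 0 0 0 0 0" --pt "0 0 0 0 0 0 0" --pt "0 0 0 0 0 0 0" --pt "0 0 0 0 0 0 0" --pt "0 0 0 0 0 0 0" --pt "0 0 0 0 0 0 0" --pt "0 0 0 0 0 0 0"

```text
time: 27.1
tool_pos: [0.4402, 0.0838, 0.3628]
tool_rot: [-3.138, 0.002, 1.574]
contact_force: [-0.2, -0.5, -0.2]
opening: 0.0005
```

Call:
move_arm --pt "0 0 0 0 0 0 0" --pt "0 0 0 0 0 0 0" --pt "0 0 0 0 0 0 0" --pt "0 0 0 0 0 0 0" --pt "0 0 0 0 0 0 0" --pt "0 0 0 0 0 0 0" --pt "0 0 0 0 0 0 0" --pt "0 0 0 0 0 0 0" --pt "0 0 0 0 0 0 0" --pt "0 0 0 0 0 0 0" --pt "0 0 0 0 0 0 0" --pt "0 0 0 0 0 0 0"

```text
time: 28.6
tool_pos: [0.4402, 0.0838, 0.3628]
tool_rot: [-3.138, 0.002, 1.574]
contact_force: [0.0, 0.1, -0.2]
opening: 0.0004
```

```bash
python3 - <<'E'
from plan import *
st()
f0=None
for i in range(12):
    c=robot.read_camera('scene'); g=cv2.cvtColor(c['img'],cv2.COLOR_RGB2GRAY)[205:272,212:264].astype(np.float32)
    if f0 is None: f0=g
    else: print(np.round(cv2.phaseCorrelate(f0,g)[0],2), end=' ')
cv2.imwrite('pics/sc18.png',cv2.cvtColor(c['img'],cv2.COLOR_RGB2BGR))
im=cv2.imread('pics/sc18.png');cv2.imwrite('pics/z18.png',cv2.resize(im[180:300,200:300],None,fx=5,fy=5,interpolation=cv2.INTER_CUBIC))
i0=cv2.cvtColor(cv2.imread('pics/scene0.png'),cv2.COLOR_BGR2GRAY).astype(np.float32);i1=cv2.cvtColor(im,cv2.COLOR_BGR2GRAY).astype(np.float32)
for n,(x,y,ww,h) in dict(a=(247,276,31,53),b=(145,269,37,50),cell=(328,270,37,46)).items(): print(n,np.round(cv2.phaseCorrelate(i0[y:y+h,x:x+ww].copy(),i1[y:y+h,x:x+ww].copy())[0],2))
E
```

```text
t 28.6 p [0.4402 0.0838 0.3628] rpy [-3.138e+00  2.000e-03  1.574e+00] F [ 0.02  0.11 -0.2 ] op 0.0004
[0.05 0.02] [ 0.04 -0.02] [ 0.08 -0.01] [0.07 0.02] [ 0.04 -0.02] [0.06 0.01] [ 0.04 -0.  ] [ 0.05 -0.  ] [0.08 0.01] [0.03 0.04] [0.04 0.01] a [0.19 0.25]
b [ 0.01 -0.03]
cell [0.01 0.01]
```

View pics/z18.png

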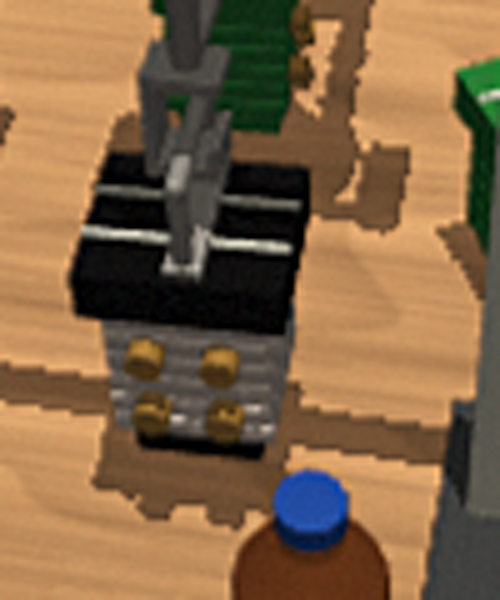

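```bash
python3 -c "
from cell import robot
print(robot.hand_in()); print(robot.observe()['time'])"
```

```text
the job is handed in; nothing more can be done
None
the job is handed in; nothing more can be done
```

The module is hanging in the hook's seat with the hook fully up, and I handed the job in at about 29 s. I pressed the hook down about 67 mm, slid it about 96 mm to +y until the seat was under the bar, and let it rise slowly.

**Bar contact and lift:** The finger load dropped from 10.5 to 5.6 N at the height predicted for bar contact. It fell to 0 N when the hook reached its top stop. I then lifted the fingers straight out of the cup and backed the arm away.

**Last checks:**
- The hook outline drawn for "fully up" matches the picture.
- The module hangs in the seat about 45 mm clear of the bench, with under 0.1 px of motion over 0.6 s.
- Bottle_b and the cell block show no shift (0.03 px or less). Bottle_a reads about 0.3 px, which I put down to the module's moved shadow.
- The arm's contact force is about 0 N, within sensor noise.

**One reading that disagreed:** The fingers met the cup floor at TCP z 0.261, not at 0.285. The wrist picture showed the real fingertips about 23 mm behind the nominal TCP, so I used the measured contact height as the reference.

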